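# Balance-test the polisher's spinner bars

## Robot

A 6-joint arm with a two-finger parallel gripper is mounted at the origin on the work surface. World frame = base frame: x ahead of the robot, y to its left, z up, the work surface at z = 0. Lengths are in m, angles in rad, forces in N, time in s.
With the tool pointing down it reaches from about 0.35 to 0.975 m from the base axis. Payload 4.9 kg.
Tool frame: the origin (TCP) lies between the finger pads; the fingertips stand 17 mm ahead of it and the grasp point (between the pads) lies 2 mm behind it; z points along the fingers, y is the direction in which the jaws open and shut (so a half turn about z gives the same grasp; the last joint's range is limited). The gripper opens to 85 mm and grips with 20 to 120 N. Pads are 22 mm wide; open, the fingers measure 114 mm over their backs; the gripper's body (76 mm by 85 mm) begins 54 mm behind the grasp point. The pads swing forward as they close: fully open they stand 13 mm farther back than shut.
Start: joints at [-1.426, 0.053, 1.613, -0, 1.476, -0.119], TCP at [0.163, -0.603, 0.248] pointing down, gripper open.
Joint ranges: [-3.01, 3.01], [-1.01, 2.22], [0.06, 2.58], [-1.02, 4.17], [0.09, 2.62], [-3.14, 3.14]. Speed limits (rad/s): [2.57, 2.57, 3.14, 3.14, 3.14, 3.14].

## Interface

Orientations are given as a unit quaternion [w, x, y, z].
In Python, from plant import state, grab_frame, camera_model, job_done, find_in, silhouettes, landmark_of gives the robot as it stands.
- The arm moves only by the shell command python3 -m crank 'ROWS'. ROWS is JSON, a list of rows, each an object with "angular": the turn, a rotation vector about the tool's x, y, z each as a share of 5 degrees, from -1 to 1, a list of three; "delta_pos": the shift along the tool's x, y, z each as a share of 3 cm, from -1 to 1, a list of three; "gripper": the opening, from 0 (shut) to 1 (fully open). In form: [{"angular": [ax, ay, az], "delta_pos": [tx, ty, tz], "gripper": gripper}, ...]. A call has 1 to 12 rows; each row shifts and turns the commanded pose from where the row before left it, along the tool's axes as they then stand; what a row does not reach is not made up. A row lasts 1/8 s, in which the tool goes at most 62.5 mm and 10.7 degrees, less where a joint would pass 70% of its speed; a pose out of reach is approached as far as the arm can. A call with a number of a shift or a turn outside -1 to 1 is refused whole. A call with a gripper value outside its range is refused whole. The fingers move at their own pace and stop on an object; the grip force is fixed at half the most. Time passes only in rows, so rows that do not move let the fingers close. It gives the time, the measured TCP pose, the force and the opening at its end, in the units of the state.
- state(): the state, without advancing time (a new reading comes with each control period).
- grab_frame(name): name is "side" or "top"; returns the picture (384x512x3 uint8, red, green, blue); there is no depth.
- camera_model(name): a dict with "camera_matrix" (3x3 intrinsics, pixels), "rvec" (rotation vector, rad) and "tvec" (3), from world to camera coordinates, as OpenCV has them. Camera axes: x right, y down, z forward; pixel columns grow to the right and rows downward; lengths in m; the calibration is good to about 2 mm. A picture is of the moment at which its call begins. camera_model takes no time and is no camera call.
- job_done(): hands the job in, once; it reports no verdict.
Trained networks look in the newest picture that a camera, given by its name, has taken for a name from the list of things; names that differ only in an ending like _2 or _b are one class to them, and where a whole thing is asked for, a point or a joint stands for the part that bears it (a point fixed in the world has none). Each returns a list of dicts, best first, with "conf" (0 to 1); they miss things now and then, are a little off and sometimes report something else, mostly with a low value. They report only what shows in the picture. A call takes as long as a camera call. They do not tell look-alikes from the thing itself.
- find_in(camera, target): "bbox" ([left, top, right, bottom] in pixels, round what is visible of it).
- silhouettes(camera, target): "mask" (384x512 bool, what is visible of it) and "bbox" ([left, top, right, bottom] in pixels, round what is visible of it).
- landmark_of(camera, target): "pixel" ([column, row] in pixels: a listed point, or the origin of a listed thing).
The state is a dict: "time": time; "joint_pos": joint angles; "joint_vel": joint speeds; "joint_efforts": joint torques, N m; "tool_pos": TCP position; "tool_rot": TCP orientation; "contact_force": force on the tool from outside, world axes, zero at the start; "ft_torque": the same for the moment, N m; "gripper_width": opening from 0.0 (shut) to 1.0 (fully open).
Only numpy, scipy, OpenCV 4.12 (cv2) and the standard library are available. Lean on these libraries where they do the work, as an engineer would, in place of code of your own. Each camera call takes 0.05 s, during which the arm holds its last target.

## Task

Check both spinner bars on the bench for balance, one at a time: hang the bar by its notch across the knife edge of the balance stand, let go of it for a good second and see whether it stays level or tips, then put it away before testing the other. A bar that tips goes into the scrap tray; one that stays level is stood on both feet in the pocket of the polishing machine's turntable. Leave the other tools on the bench where they are.

Things in the scene. Friction and masses are not known exactly. Their poses are not given: they have to be found in the camera images.
- bar_a: one of two like-looking spinner bars, an upside-down U on two legs: steel bridge 130 (x) x 16 (y), top 44 up; brass legs 24 x 18 x 36, centres 53 each side of the middle; aluminium grip block on the middle, 24 (x) x 16 (y), 44 to 72 up, pinch across y. 0.24-0.36 kg; mass central or, unseen, about 9 off along x. Origin: mid-underside at foot level, x along, z up.
- bar_a_notch (a point): root of the 90-degree V notch under the middle of bar_a, 36 mm above its feet, mid-width; root along y, mouth 26 mm above the feet and 20 wide; axes as the bar's.
- bar_b: one of two like-looking spinner bars, an upside-down U on two legs: steel bridge 130 (x) x 16 (y), top 44 up; brass legs 24 x 18 x 36, centres 53 each side of the middle; aluminium grip block on the middle, 24 (x) x 16 (y), 44 to 72 up, pinch across y. 0.24-0.36 kg; mass central or, unseen, about 9 off along x. Origin: mid-underside at foot level, x along, z up.
- bar_b_notch (a point): root of the 90-degree V notch under the middle of bar_b, 36 mm above its feet, mid-width; root along y, mouth 26 mm above the feet and 20 wide; axes as the bar's.
- stand: fixed balance stand: dark steel base plate 180 (x) x 70 (y) x 10; on it a foot 34 x 60 up to 22, a post 14 (x) x 44 (y) up to 46, then a steel blade 3 thick, 40 long along y, rounded top = the knife edge, 67.5 up. Origin: centre of the underside.
- edge (a point): middle of the knife edge's crest, 67.5 mm up; edge along y. A bar hangs along x, notch root 0.6 above the crest, feet about 22 above the base plate. Let go, a central bar stays about level; an off-centre one swings some 0.4 rad within half a second till its heavy leg rests on the base plate, still hanging on the edge.
- scrap_tray: fixed aluminium scrap tray, 150 (x) x 210 (y) x 30 high, walls and floor about 4 thick. Origin: centre of the underside.
- machine: fixed grey polishing machine, housing 190 x 190, 64 high, with a round aluminium turntable (176 across) on it, top face at 70. Origin: centre of the underside; x along the turntable's pocket.
- pocket (a point): centre of the floor of the pocket on the turntable, 70 mm above the bench: a rectangle fenced by rails 8 high, 137 long (x) x 25 wide (y) inside, for a bar standing on both feet (130 x 18), either way round.
There are look-alikes about, which are no part of the job. Leave any pink look-alike of the bar_b alone. Of the things that look like the stand, take the one that is farthest from the robot's base at the start.

How it is judged:
On the way, in this order (a step that is already met when the one before it is completed fails the run):
1. a first bar hangs on the knife edge, let go (((distance between bar_a_notch and edge below 0.016 m and z of bar_a_notch in the frame of edge above -0.004 m and x of bar_a_notch in the frame of edge between -0.005 and 0.005 m and contact force between bar_a and stand above 0.5 N and contact force between the fingers and bar_a below 0.05 N) or (distance between bar_b_notch and edge below 0.016 m and z of bar_b_notch in the frame of edge above -0.004 m and x of bar_b_notch in the frame of edge between -0.005 and 0.005 m and contact force between bar_b and stand above 0.5 N and contact force between the fingers and bar_b below 0.05 N))), for 0.5 s.
2. the first bar is put away where it belongs (level one in the pocket, tipping one in the scrap tray) and the other hangs on the knife edge, let go ((((x of bar_a in the frame of pocket between -0.006 and 0.006 m and y of bar_a in the frame of pocket between -0.006 and 0.006 m and z of bar_a in the frame of pocket below 0.004 m and angle between bar_a's own z axis and vertical below 0.06 rad and angle between the x axis of bar_a and the x axis of machine, either way round below 0.12 rad and contact force between the fingers and bar_a below 0.05 N) and (distance between bar_b_notch and edge below 0.016 m and z of bar_b_notch in the frame of edge above -0.004 m and x of bar_b_notch in the frame of edge between -0.005 and 0.005 m and contact force between bar_b and stand above 0.5 N and contact force between the fingers and bar_b below 0.05 N)) or ((x of bar_b_notch in the frame of scrap_tray between -0.075 and 0.075 m and y of bar_b_notch in the frame of scrap_tray between -0.105 and 0.105 m and z of bar_b_notch in the frame of scrap_tray below 0.06 m and contact force between the fingers and bar_b below 0.05 N) and (distance between bar_a_notch and edge below 0.016 m and z of bar_a_notch in the frame of edge above -0.004 m and x of bar_a_notch in the frame of edge between -0.005 and 0.005 m and contact force between bar_a and stand above 0.5 N and contact force between the fingers and bar_a below 0.05 N)))), for 0.5 s.
At the end, for the whole second after the job is handed in: Balanced bar on both feet in the pocket: within 6 mm of its centre each way, 4 mm of its floor, upright to 0.06 rad, along it to 0.12 rad, either way round. Off-centre bar in the scrap tray: middle inside its walls, notch under 60 mm up. All released, slower than 0.02 m/s (x of bar_a in the frame of pocket between -0.006 and 0.006 m and y of bar_a in the frame of pocket between -0.006 and 0.006 m and z of bar_a in the frame of pocket below 0.004 m and angle between bar_a's own z axis and vertical below 0.06 rad and angle between the x axis of bar_a and the x axis of machine, either way round below 0.12 rad and contact force between the fingers and bar_a below 0.05 N and x of bar_b_notch in the frame of scrap_tray between -0.075 and 0.075 m and y of bar_b_notch in the frame of scrap_tray between -0.105 and 0.105 m and z of bar_b_notch in the frame of scrap_tray below 0.06 m and contact force between the fingers and bar_b below 0.05 N and linear speed of each of bar_a, bar_b below 0.02 m/s); the robot touches nothing.
It fails at once if a tool or container lying on the bench is shifted more than 40 mm (distance of any of file_flat, file_narrow, driver, hammer, bench_block, mandrel, gem_box, flux_jar from where it was at the start of the episode above 0.04 m).
It also fails if it takes over 61 s, if anything falls off the work surface, if the arm or the gripper's body presses on something with over 40 N, if the wrist force passes 120 N, or if a joint passes its speed limit or range.

## Working session

There is one attempt and no reset: what is moved stays moved. The work goes in short steps, Python scripts to look and compute and a shell command to move; the robot and the scene stay as the last step left them, time stands still between calls to the robot, and variables do not carry over. Pictures are saved under pics/ and viewed, and the job is handed in when it is done.

```bash
ls; mkdir -p pics
python3 - <<'E'
from plant import *
import cv2
print(state())
for n in("side","top"):
    f=grab_frame(n); cv2.imwrite(f"pics/{n}0.png",cv2.cvtColor(f,cv2.COLOR_RGB2BGR)); print(camera_model(n))
E
```

```text
pics
{'time': 0.0, 'joint_pos': array([-1.42600382e+00,  5.33837548e-02,  1.61430482e+00, -1.22819635e-05,
        1.47601138e+00, -1.18988330e-01]), 'joint_vel': array([-0.00263024,  0.00064881,  0.00049748, -0.00106083,  0.0004159 ,
       -0.00145795]), 'joint_efforts': array([-2.82698975e-04, -3.93686557e+01, -3.70173132e+01, -7.98338419e-05,
        6.98415228e-03, -9.40680962e-06]), 'tool_pos': array([ 0.16287552, -0.60278691,  0.24703985]), 'tool_rot': array([-1.05348478e-03,  9.91314432e-01,  1.31508885e-01, -1.97062165e-05]), 'contact_force': array([-0.20800329, -0.64321469, -0.36506221]), 'ft_torque': array([ 0.02478436, -0.03494628, -0.0271434 ]), 'gripper_width': 1.0004874359705236}
{'camera_matrix': array([[485.73671578,   0.        , 253.74361679],
       [  0.        , 485.73671578, 200.67340467],
       [  0.        ,   0.        ,   1.        ]]), 'rvec': array([ 1.41652302, -2.01411606,  0.95087634]), 'tvec': array([0.16686219, 0.31190129, 1.12579557])}
{'camera_matrix': array([[358.30456723,   0.        , 259.99075102],
       [  0.        , 358.30456723, 196.374581  ],
       [  0.        ,   0.        ,   1.        ]]), 'rvec': array([ 2.19275927, -2.19087914,  0.01220749]), 'tvec': array([0.03895179, 0.4144589 , 0.92383404])}
```

View pics/side0.png

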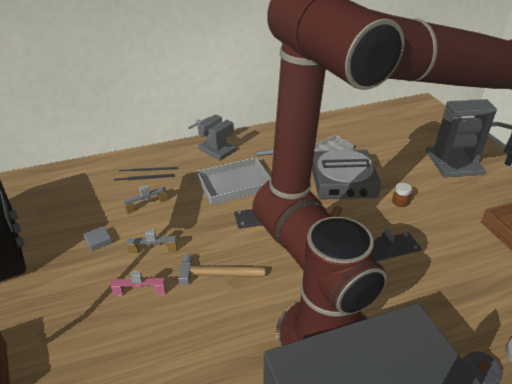

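View pics/top0.png

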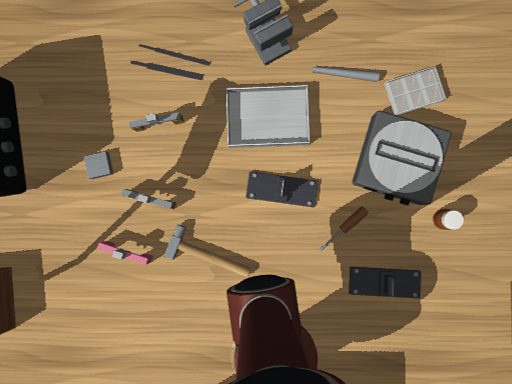

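The bars can be taken for: steel/brass bars at top px (155,120) and (148,198), and the pink look-alike at (123,252). The stands are at (283,188) and (385,282), and the one farther from the base, (283,188), should be the right one. Next I'll measure them.

```bash
cat > h.py <<'E'
import numpy as np, cv2
from scipy.optimize import minimize
from plant import *
CM={n:camera_model(n) for n in("top","side")}
def proj(n,P):
    c=CM[n]; return cv2.projectPoints(np.asarray(P,float).reshape(-1,1,3),c["rvec"],c["tvec"],c["camera_matrix"],None)[0].reshape(-1,2)
def ray(n,px,z):
    c=CM[n];R=cv2.Rodrigues(c["rvec"])[0];C=-R.T@c["tvec"]
    d=R.T@np.linalg.inv(c["camera_matrix"])@np.array([px[0],px[1],1.]);return C+d*(z-C[2])/d[2]
def box(cx,cy,z0,z1,lx,ly):
    return np.array([[cx+a*lx/2,cy+b*ly/2,z] for a in(-1,1) for b in(-1,1) for z in(z0,z1)])
mm=1e-3
def cyl(r,z0,z1):
    t=np.linspace(0,2*np.pi,40);return np.vstack([np.c_[r*np.cos(t),r*np.sin(t),0*t+z] for z in(z0,z1)])
MODEL={
'bar_a':[box(0,0,36,44,130,16),box(-53,0,0,36,24,18),box(53,0,0,36,24,18),box(0,0,44,72,24,16),box(-15,0,26,36,10,16),box(15,0,26,36,10,16)],
'stand':[box(0,0,0,10,180,70),box(0,0,10,22,34,60),box(0,0,22,46,14,44),box(0,0,46,67.5,3,40)],
'machine':[box(0,0,0,64,190,190),cyl(88,64,70)],
'scrap_tray':[box(0,0,0,30,150,210)],
}
MODEL={k:[p*mm for p in v] for k,v in MODEL.items()}
MODEL['bar_b']=MODEL['bar_a']
S=4
def render(n,model,x,y,yaw,z=0,bb=None):
    R=np.array([[np.cos(yaw),-np.sin(yaw),0],[np.sin(yaw),np.cos(yaw),0],[0,0,1]])
    m=np.zeros((384*S,512*S),np.uint8)
    for p in MODEL[model]:
        q=(proj(n,p@R.T+[x,y,z])+.5)*S
        cv2.fillConvexPoly(m,cv2.convexHull(np.round(q).astype(np.int32)),1)
    return cv2.resize(m.astype(np.float32),(512,384),interpolation=cv2.INTER_AREA)
def fit(model,masks,x0,z=0):
    def cost(v):
        s=0
        for n,m in masks.items():
            r=render(n,model,v[0],v[1],v[2]/5,z); s+=np.abs(r-m).sum()/m.sum()
        return s
    best=None
    v=np.array([x0[0],x0[1],x0[2]*5]);
    for st in(.02,.006,.002):
        r=minimize(cost,v,method='Nelder-Mead',options=dict(initial_simplex=[v]+[v+st*np.array(d) for d in([1,0,0],[0,1,0],[0,0,3.])],xatol=1e-4,fatol=1e-4,maxiter=150)); v=r.x
    return np.array([v[0],v[1],v[2]/5]),r.fun
E
python3 - <<'E'
from h import *
import pickle
out={}
for t in("bar_a","stand","scrap_tray","machine"):
    for c in("top","side"):
        grab=None
        r=silhouettes(c,t); out[t,c]=r
        print(t,c,[(round(d['conf'],2),d['bbox'],int(d['mask'].sum())) for d in r])
for t in("bar_a_notch","edge","pocket","scrap_tray","machine","stand"):
    r=landmark_of("top",t); print(t,[(round(d['conf'],2),np.round(d['pixel'],1)) for d in r])
    out[t,'lm']=r
pickle.dump(out,open('o.pkl','wb'))
print(state()['time'])
E
```

```text
bar_a top [(0.75, [127.2, 112.0, 182.5, 130.2], 465), (0.62, [122.9, 189.5, 175.3, 206.4], 397)]
bar_a side [(0.92, [109.8, 273.8, 164.5, 298.1], 725), (0.84, [122.6, 185.6, 162.3, 213.2], 378), (0.77, [123.8, 229.6, 176.1, 254.5], 546)]
stand top [(0.76, [246.8, 176.1, 315.8, 207.1], 1801), (0.59, [346.7, 267.3, 416.0, 294.5], 1999)]
stand side [(0.67, [233.1, 210.9, 259.7, 232.4], 369), (0.55, [371.8, 226.2, 422.5, 261.2], 1021)]
scrap_tray top [(0.93, [226.3, 84.3, 310.6, 151.0], 5067)]
scrap_tray side [(0.72, [199.9, 158.6, 269.5, 203.2], 2194)]
machine top [(0.92, [349.2, 111.3, 451.3, 206.4], 6611)]
machine side [(0.89, [312.0, 145.9, 380.5, 194.8], 2948)]
bar_a_notch [(0.83, array([158.3, 119.2])), (0.63, array([268.8, 119.8]))]
edge [(0.75, array([391.9, 286.3])), (0.7, array([283.2, 188.6]))]
pocket [(0.81, array([404.7, 156.1]))]
scrap_tray [(0.96, array([265.8, 118.4]))]
machine [(0.62, array([285.5, 187.2])), (0.58, array([391.3, 160.1]))]
stand [(0.81, array([384.9, 281.7])), (0.7, array([283.5, 190.6]))]
0.8
```

Run:
```python
from h import *
import pickle
o=pickle.load(open('o.pkl','rb'))
def ang(mask,z):
    (cx,cy),(w,h),a=cv2.minAreaRect(np.argwhere(mask)[:,::-1].astype(np.float32)); b=cv2.boxPoints(((cx,cy),(w,h),a))
    e=max([(b[0],b[1]),(b[1],b[2])],key=lambda e:np.linalg.norm(e[0]-e[1]))
    P,Q=ray('top',e[0],z),ray('top',e[1],z); c=ray('top',(cx,cy),z); d=Q-P
    return c[0],c[1],np.arctan2(d[1],d[0])
res={}
def go(name,model,ti,si,z):
    mt=o[model,'top'][ti]['mask']; x0=ang(mt,z)
    if model=='scrap_tray' : x0=(x0[0],x0[1],x0[2]+0)
    f1=fit(model,{'top':mt.astype(float)},x0)
    print(name,'init',np.round(x0,4),'top',np.round(f1[0],4),round(f1[1],3),end=' ')
    if si is not None:
        ms=o[model,'side'][si]['mask'].astype(float)
        f2=fit(model,{'side':ms},f1[0]); f3=fit(model,{'top':mt.astype(float),'side':ms},f1[0]);print('side',np.round(f2[0],4),round(f2[1],3),'both',np.round(f3[0],4),round(f3[1],3),end='')
    print()
go('far','bar_a',0,1,.03); go('near','bar_a',1,2,.03)
go('stand1','stand',0,None,.01); go('stand2','stand',1,None,.01)
go('tray','scrap_tray',0,0,.015)
go('machine','machine',0,0,.05)
for i in (0,1): print('edge',ray('top',o['edge','lm'][i]['pixel'],.0675),ray('top',o['stand','lm'][i]['pixel'],.0))
print('pocket',ray('top',o['pocket','lm'][0]['pixel'],.07)); print('tray',ray('top',o['scrap_tray','lm'][0]['pixel'],0))
f=cv2.imread('pics/top0.png')
a=cv2.resize(f[100:215,100:330],None,fx=3.4,fy=3.4,interpolation=2); cv2.imwrite('pics/c1.png',a)
a=cv2.resize(f[105:210,345:455],None,fx=5.5,fy=5.5,interpolation=2); cv2.imwrite('pics/c2.png',a)
```

```text
far init [ 0.6102  0.3091 -1.393 ] top [ 0.6074  0.3096 -1.3852] 0.176 side [ 0.6154  0.3087 -1.384 ] 0.375 both [ 0.6085  0.3092 -1.383 ] 0.659
near init [ 0.407   0.3264 -1.846 ] top [ 0.4083  0.3277 -1.8367] 0.103 side [ 0.4142  0.326  -1.8301] 0.166 both [ 0.4084  0.3265 -1.8294] 0.44
stand1 init [ 0.4333 -0.0153 -1.7093] top [ 0.4335 -0.0147 -1.7026] 0.059 
stand2 init [ 0.1947 -0.2774 -1.6212] top [ 0.1954 -0.2783 -1.6129] 0.043 
tray init [ 0.6228  0.0221 -1.5404] top [ 0.6257  0.0019 -1.5376] 0.541 side [ 0.6568  0.0435 -1.537 ] 0.447 both [ 0.6478  0.044  -1.5477] 1.004
machine init [ 0.5042 -0.3076 -0.3013] top [ 0.5085 -0.3102 -0.2978] 0.046 side [ 0.5251 -0.3173 -0.2991] 0.104 both [ 0.5102 -0.3107 -0.2958] 0.182
edge [ 0.19732985 -0.27787154  0.0675    ] [ 0.19469406 -0.28295456  0.        ]
edge [ 0.4312612  -0.01854876  0.0675    ] [ 0.42985839 -0.02207601  0.        ]
pocket [ 0.50960067 -0.31124487  0.07      ]
tray [0.62075462 0.02441188 0.        ]
```

View pics/c1.png

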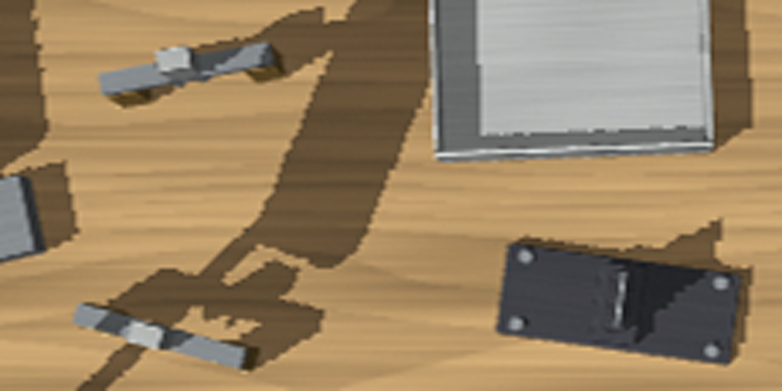

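View pics/c2.png

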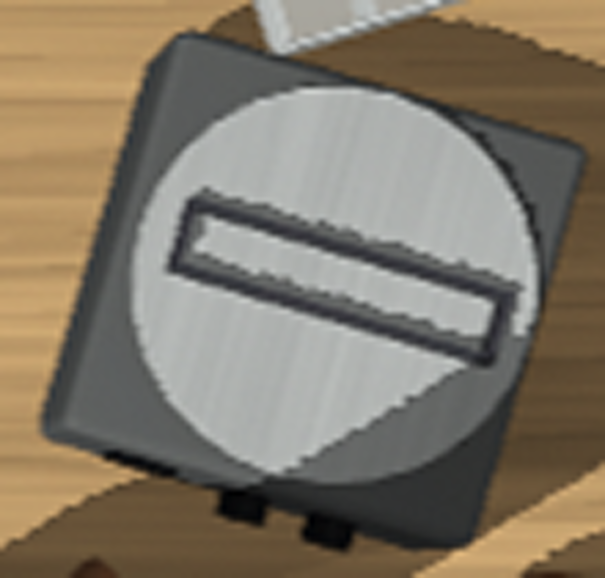

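Run:
```python
from h import *
f=cv2.imread('pics/top0.png'); g=cv2.cvtColor(f,cv2.COLOR_BGR2GRAY)
# rails: dark in turntable disk
c=proj('top',[[.5095,-.3112,.07]])[0]; print('c',c)
yy,xx=np.mgrid[:384,:512]
u=cv2.resize(g,None,fx=4,fy=4,interpolation=cv2.INTER_CUBIC)
m=(g<110)&(np.hypot(xx-c[0],yy-c[1])<33.5)
n,l,s,_=cv2.connectedComponentsWithStats(m.astype(np.uint8),connectivity=8); k=1+np.argmax(s[1:,4]); print(s)
mk=l==k
r=cv2.minAreaRect(np.argwhere(mk)[:,::-1].astype(np.float32)); print(r)
b=cv2.boxPoints(r); W=[ray('top',p,.076) for p in b]; W=np.array(W); print(W.mean(0), [ (np.linalg.norm(W[i]-W[i-1]),np.arctan2(*(W[i]-W[i-1])[[1,0]])) for i in range(4)])
# overlays
def ov(model,x,y,w,col):
    R=np.array([[np.cos(w),-np.sin(w),0],[np.sin(w),np.cos(w),0],[0,0,1]])
    for p in MODEL[model]:
        q=((proj('top',p@R.T+[x,y,0])+.5)*8-.5); h=cv2.convexHull(np.round(q).astype(np.int32)); cv2.polylines(U,[h],True,col,1)
U=cv2.resize(f,None,fx=8,fy=8,interpolation=cv2.INTER_CUBIC)
ov('stand',.4335,-.0147,-1.7026,(0,255,0)); ov('bar_a',.6074,.3096,-1.3852,(0,255,0)); ov('bar_a',.4083,.3277,-1.8367,(0,255,0))
cv2.imwrite('pics/o1.png',U[165*8:215*8,240*8:325*8]); 
cv2.imwrite('pics/o2.png',np.vstack([U[105*8:138*8,115*8:190*8],U[183*8:213*8,115*8:190*8]]))
C=cv2.Rodrigues(CM['top']['rvec'])[0]; print('cam',-C.T@CM['top']['tvec'])
```

```text
c [404.68176431 156.14158257]
[[     0      0    512    384 195759]
 [   375    139     64     51    849]]
((403.4311828613281, 167.52157592773438), (62.79999923706055, 43.15999221801758), 16.260204315185547)
[ 0.48140702 -0.30543857  0.076     ] [(np.float64(0.1483570121167305), np.float64(1.2831471693627976)), (np.float64(0.10415427020658433), np.float64(-0.2898454436224294)), (np.float64(0.1488367429710965), np.float64(-1.8624524252179446)), (np.float64(0.10356005587989714), np.float64(2.8471137014045))]
cam [0.38167708 0.01690784 0.93850919]
```

View pics/o1.png

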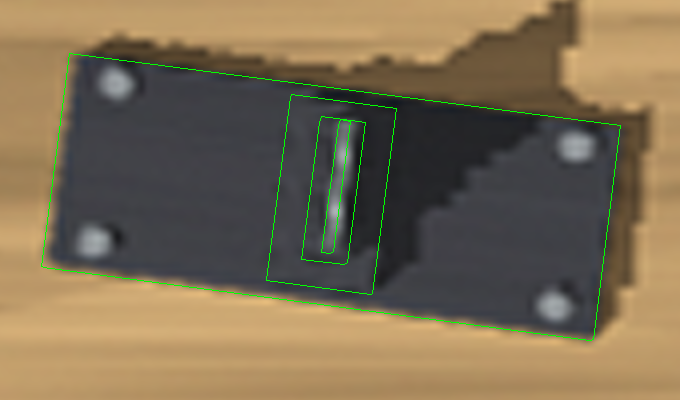

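View pics/o2.png

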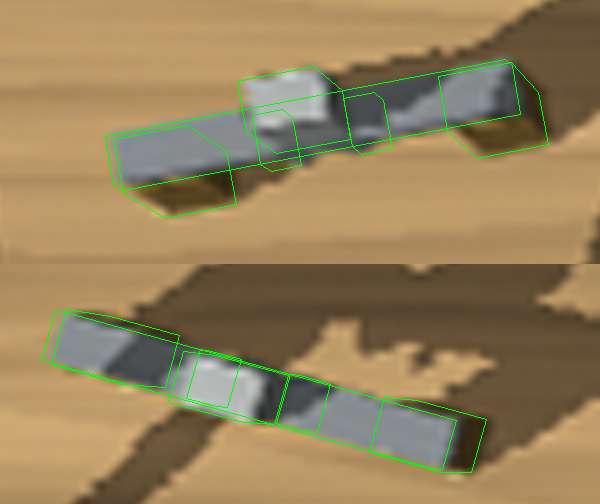

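Run:
```python
from h import *
f=cv2.imread('pics/top0.png'); g=cv2.cvtColor(f,cv2.COLOR_BGR2GRAY).astype(np.float32)
def ring(v,t=5.5):
    x,y,w=v;R=np.array([[np.cos(w),-np.sin(w)],[np.sin(w),np.cos(w)]])
    m=np.zeros((384*8,512*8),np.uint8)
    def quad(L,W,z):
        p=np.array([[-L,-W],[L,-W],[L,W],[-L,W]])/2e3@R.T+[x,y]; q=proj('top',np.c_[p,np.full(4,z)]); return np.round((q+.5)*8).astype(np.int32)
    cv2.fillConvexPoly(m,quad(137+2*t,25+2*t,.078),1); cv2.fillConvexPoly(m,quad(137,25,.078),0)
    return cv2.resize(m.astype(np.float32),(512,384),interpolation=cv2.INTER_AREA)
c=proj('top',[[.5095,-.3112,.07]])[0]
yy,xx=np.mgrid[:384,:512]; roi=(abs((xx-c[0])*np.cos(.285)+(yy-c[1])*np.sin(.285))<34)&(abs(-(xx-c[0])*np.sin(.285)+(yy-c[1])*np.cos(.285))<11)
def cost(v):
    r=ring([v[0],v[1],v[2]/5])[roi]; return -np.corrcoef(r,-g[roi])[0,1]
for s in ((.5095,-.3112,-1.868),(.512,-.314,-1.86),(.506,-.308,-1.875)):
    v=np.array([s[0],s[1],s[2]*5])
    for st in(.006,.002):
        r=minimize(cost,v,method='Nelder-Mead',options=dict(initial_simplex=[v]+[v+st*np.array(d) for d in([1,0,0],[0,1,0],[0,0,3.])],xatol=1e-4,fatol=1e-5));v=r.x
    print(v[0],v[1],v[2]/5,r.fun)
```

```text
0.5097717675360627 -0.312586603017712 -1.8667242999270655 -0.7553563812874102
0.5099124977200487 -0.3126030411053692 -1.8603827668580153 -0.7537392797966236
0.5097866330838605 -0.3132484303547979 -1.8716621093616879 -0.7560604368815307
```

```bash
cat > plan.py <<'E'
import sys,json
from h import *
from scipy.spatial.transform import Rotation as Ro
def plan(p,yaw=None,n=None,g=1,start=None,half=True):
    """yaw = world angle of tool y axis; prints rows"""
    s=state(); P=np.array(s['tool_pos']);q=s['tool_rot'];R=Ro.from_quat([q[1],q[2],q[3],q[0]])
    if start is not None: P,R=start
    if yaw is None: T=None;Rt=R
    else:
        def mk(a):
            y=np.array([np.cos(a),np.sin(a),0]);z=np.array([0,0,-1.]);return Ro.from_matrix(np.c_[np.cross(y,z),y,z])
        Rt=min([mk(yaw),mk(yaw+np.pi)],key=lambda T:(R.inv()*T).magnitude()) if half else mk(yaw)
    p=np.array(p,float)
    k=n
    if k is None:
        for k in range(1,80):
            ok=True
            rv=(R.inv()*Rt).as_rotvec()
            for i in range(k):
                Ri=R*Ro.from_rotvec(rv*i/k); d=Ri.inv().apply((p-P)/k)/.03
                if np.abs(d).max()>1 or np.abs(rv/k).max()>np.radians(5): ok=False;break
            if ok:break
    rv=(R.inv()*Rt).as_rotvec();Pc=P.copy();Rc=R;rows=[]
    for i in range(k):
        a=np.clip(np.round((Rc.inv()*(R*Ro.from_rotvec(rv*(i+1)/k))).as_rotvec()/np.radians(5),2),-1,1)
        d=np.clip(np.round(Rc.inv().apply(P+(p-P)*(i+1)/k-Pc)/.03,2),-1,1)
        Pc=Pc+Rc.apply(d*.03);Rc=Rc*Ro.from_rotvec(a*np.radians(5))
        rows.append({"angular":[float(v)+0. for v in a],"delta_pos":[float(v)+0. for v in d],"gripper":g})
    print(k,'rows end',np.round(Pc,4));print('\n'.join(json.dumps(r) for r in rows)); return Pc,Rc
E
python3 - <<'E'
from plan import *
e=plan([.408,.327,.2],-1.835+np.pi/2,half=False)
E
```

```text
33 rows end [0.4081 0.3271 0.2   ]
{"angular": [0.0, 0.0, -0.36], "delta_pos": [0.48, -0.84, 0.05], "gripper": 1}
{"angular": [0.0, 0.0, -0.36], "delta_pos": [0.51, -0.83, 0.05], "gripper": 1}
{"angular": [0.0, 0.0, -0.37], "delta_pos": [0.54, -0.81, 0.05], "gripper": 1}
{"angular": [0.0, 0.0, -0.36], "delta_pos": [0.56, -0.79, 0.05], "gripper": 1}
{"angular": [0.0, 0.0, -0.36], "delta_pos": [0.59, -0.78, 0.04], "gripper": 1}
{"angular": [0.0, 0.0, -0.36], "delta_pos": [0.61, -0.75, 0.05], "gripper": 1}
{"angular": [0.0, 0.0, -0.36], "delta_pos": [0.63, -0.74, 0.05], "gripper": 1}
{"angular": [0.0, 0.0, -0.37], "delta_pos": [0.66, -0.72, 0.05], "gripper": 1}
{"angular": [0.0, 0.0, -0.36], "delta_pos": [0.68, -0.69, 0.05], "gripper": 1}
{"angular": [0.0, 0.0, -0.36], "delta_pos": [0.7, -0.67, 0.05], "gripper": 1}
{"angular": [0.0, 0.0, -0.36], "delta_pos": [0.72, -0.66, 0.05], "gripper": 1}
{"angular": [0.0, 0.0, -0.37], "delta_pos": [0.74, -0.62, 0.05], "gripper": 1}
{"angular": [0.0, 0.0, -0.36], "delta_pos": [0.77, -0.61, 0.04], "gripper": 1}
{"angular": [0.0, 0.0, -0.36], "delta_p
[... 837 characters left out ...]
": [0.0, 0.0, -0.36], "delta_pos": [0.93, -0.27, 0.05], "gripper": 1}
{"angular": [0.0, 0.0, -0.37], "delta_pos": [0.94, -0.25, 0.05], "gripper": 1}
{"angular": [0.0, 0.0, -0.36], "delta_pos": [0.94, -0.22, 0.05], "gripper": 1}
{"angular": [0.0, 0.0, -0.36], "delta_pos": [0.96, -0.19, 0.05], "gripper": 1}
{"angular": [0.0, 0.0, -0.36], "delta_pos": [0.96, -0.16, 0.04], "gripper": 1}
{"angular": [0.0, 0.0, -0.36], "delta_pos": [0.96, -0.13, 0.05], "gripper": 1}
{"angular": [0.0, 0.0, -0.37], "delta_pos": [0.97, -0.1, 0.05], "gripper": 1}
{"angular": [0.0, 0.0, -0.36], "delta_pos": [0.97, -0.07, 0.05], "gripper": 1}
{"angular": [0.0, 0.0, -0.36], "delta_pos": [0.97, -0.03, 0.05], "gripper": 1}
```

Run:
```python
from plan import *
e=plan([.42,-.34,.24],-1.835+np.pi/2,half=False,n=12)
```

```text
12 rows end [ 0.4199 -0.34    0.2399]
{"angular": [0.0, 0.0, -1.0], "delta_pos": [0.88, -0.52, 0.02], "gripper": 1}
{"angular": [0.0, 0.0, -0.99], "delta_pos": [0.92, -0.44, 0.03], "gripper": 1}
{"angular": [0.0, 0.0, -1.0], "delta_pos": [0.96, -0.36, 0.02], "gripper": 1}
{"angular": [0.0, 0.0, -0.99], "delta_pos": [0.98, -0.28, 0.02], "gripper": 1}
{"angular": [0.0, 0.0, -1.0], "delta_pos": [1.0, -0.19, 0.03], "gripper": 1}
{"angular": [0.0, 0.0, -0.99], "delta_pos": [1.0, -0.1, 0.02], "gripper": 1}
{"angular": [0.0, 0.0, -1.0], "delta_pos": [1.0, -0.01, 0.02], "gripper": 1}
{"angular": [0.0, 0.0, -1.0], "delta_pos": [1.0, 0.08, 0.03], "gripper": 1}
{"angular": [0.0, 0.0, -0.99], "delta_pos": [1.0, 0.17, 0.02], "gripper": 1}
{"angular": [0.0, 0.0, -1.0], "delta_pos": [1.0, 0.26, 0.02], "gripper": 1}
{"angular": [0.0, 0.0, -0.99], "delta_pos": [1.0, 0.34, 0.02], "gripper": 1}
{"angular": [0.0, 0.0, -1.0], "delta_pos": [0.96, 0.42, 0.03], "gripper": 1}
```

```bash
python3 -m crank '[{"angular":[0,0,-1],"delta_pos":[0.88,-0.52,0.02],"gripper":1},{"angular":[0,0,-1],"delta_pos":[0.92,-0.44,0.02],"gripper":1},{"angular":[0,0,-1],"delta_pos":[0.96,-0.36,0.02],"gripper":1},{"angular":[0,0,-1],"delta_pos":[0.98,-0.28,0.02],"gripper":1},{"angular":[0,0,-1],"delta_pos":[1,-0.19,0.02],"gripper":1},{"angular":[0,0,-1],"delta_pos":[1,-0.1,0.02],"gripper":1},{"angular":[0,0,-1],"delta_pos":[1,0,0.02],"gripper":1},{"angular":[0,0,-1],"delta_pos":[1,0.08,0.02],"gripper":1},{"angular":[0,0,-1],"delta_pos":[1,0.17,0.02],"gripper":1},{"angular":[0,0,-1],"delta_pos":[1,0.26,0.02],"gripper":1},{"angular":[0,0,-1],"delta_pos":[1,0.34,0.02],"gripper":1},{"angular":[0,0,-1],"delta_pos":[0.96,0.42,0.02],"gripper":1}]'
python3 - <<'E'
from plan import *
e=plan([.408,.327,.17],-1.835+np.pi/2,half=False)
print(state()['joint_pos'])
E
```

```text
time: 2.3
tool_pos: [0.4202, -0.3389, 0.2412]
tool_rot: [0.0, 0.792, 0.611, 0.0]
contact_force: [-0.5, 1.0, -0.8]
gripper_width: 0.997
22 rows end [0.408  0.3269 0.1699]
{"angular": [0.0, 0.0, 0.0], "delta_pos": [0.97, -0.27, 0.11], "gripper": 1}
{"angular": [0.0, 0.0, 0.01], "delta_pos": [0.97, -0.28, 0.11], "gripper": 1}
{"angular": [0.0, 0.0, 0.0], "delta_pos": [0.97, -0.27, 0.1], "gripper": 1}
{"angular": [0.0, 0.0, 0.01], "delta_pos": [0.97, -0.28, 0.11], "gripper": 1}
{"angular": [0.0, 0.0, 0.0], "delta_pos": [0.97, -0.28, 0.11], "gripper": 1}
{"angular": [0.0, 0.0, 0.0], "delta_pos": [0.98, -0.27, 0.11], "gripper": 1}
{"angular": [0.0, 0.0, 0.01], "delta_pos": [0.97, -0.28, 0.1], "gripper": 1}
{"angular": [0.0, 0.0, 0.0], "delta_pos": [0.97, -0.27, 0.11], "gripper": 1}
{"angular": [0.0, 0.0, 0.0], "delta_pos": [0.97, -0.28, 0.11], "gripper": 1}
{"angular": [0.0, 0.0, 0.01], "delta_pos": [0.97, -0.28, 0.11], "gripper": 1}
{"angular": [0.0, 0.0, 0.0], "delta_pos": [0.97, -0.28, 0.1], "gripper": 1}
{"angular": [0.0, 0.0, 0.01], "delta_pos": [0.97, -0.27, 0.11], "gripper": 1}
{"an
[... 165 characters left out ...]
0, 0.0, 0.01], "delta_pos": [0.97, -0.28, 0.1], "gripper": 1}
{"angular": [0.0, 0.0, 0.0], "delta_pos": [0.97, -0.28, 0.11], "gripper": 1}
{"angular": [0.0, 0.0, 0.0], "delta_pos": [0.97, -0.28, 0.11], "gripper": 1}
{"angular": [0.0, 0.0, 0.01], "delta_pos": [0.97, -0.28, 0.11], "gripper": 1}
{"angular": [0.0, 0.0, 0.0], "delta_pos": [0.97, -0.28, 0.11], "gripper": 1}
{"angular": [0.0, 0.0, 0.01], "delta_pos": [0.97, -0.28, 0.1], "gripper": 1}
{"angular": [0.0, 0.0, 0.0], "delta_pos": [0.96, -0.28, 0.11], "gripper": 1}
{"angular": [0.0, 0.0, 0.0], "delta_pos": [0.97, -0.28, 0.11], "gripper": 1}
[-8.16569406e-01 -1.47535486e-01  1.81821391e+00  1.57415067e-06
  1.47055071e+00 -5.59611264e-01]
```

```bash
python3 -m crank '[{"angular":[0,0,0],"delta_pos":[0.97,-0.28,0.11],"gripper":1},{"angular":[0,0,0],"delta_pos":[0.97,-0.28,0.11],"gripper":1},{"angular":[0,0,0],"delta_pos":[0.97,-0.28,0.11],"gripper":1},{"angular":[0,0,0],"delta_pos":[0.97,-0.28,0.11],"gripper":1},{"angular":[0,0,0],"delta_pos":[0.97,-0.28,0.11],"gripper":1},{"angular":[0,0,0],"delta_pos":[0.97,-0.28,0.11],"gripper":1},{"angular":[0,0,0],"delta_pos":[0.97,-0.28,0.11],"gripper":1},{"angular":[0,0,0],"delta_pos":[0.97,-0.28,0.11],"gripper":1},{"angular":[0,0,0],"delta_pos":[0.97,-0.28,0.11],"gripper":1},{"angular":[0,0,0],"delta_pos":[0.97,-0.28,0.11],"gripper":1},{"angular":[0,0,0],"delta_pos":[0.97,-0.28,0.11],"gripper":1}]'
python3 -m crank '[{"angular":[0,0,0],"delta_pos":[0.97,-0.28,0.11],"gripper":1},{"angular":[0,0,0],"delta_pos":[0.97,-0.28,0.11],"gripper":1},{"angular":[0,0,0],"delta_pos":[0.97,-0.28,0.11],"gripper":1},{"angular":[0,0,0],"delta_pos":[0.97,-0.28,0.11],"gripper":1},{"angular":[0,0,0],"delta_pos":[0.97,-0.28,0.11],"gripper":1},{"angular":[0,0,0],"delta_pos":[0.97,-0.28,0.11],"gripper":1},{"angular":[0,0,0],"delta_pos":[0.97,-0.28,0.11],"gripper":1},{"angular":[0,0,0],"delta_pos":[0.97,-0.28,0.11],"gripper":1},{"angular":[0,0,0],"delta_pos":[0.97,-0.28,0.11],"gripper":1},{"angular":[0,0,0],"delta_pos":[0.97,-0.28,0.11],"gripper":1},{"angular":[0,0,0],"delta_pos":[0.97,-0.28,0.11],"gripper":1}]'
python3 - <<'E'
from plan import *
import json
f=grab_frame("top"); f=cv2.cvtColor(f,cv2.COLOR_RGB2BGR); cv2.imwrite('pics/t1.png',cv2.resize(f[120:300,60:300],None,fx=3,fy=3))
print(state()['joint_pos'])
e=plan([.4083,.327,.066],-1.835+np.pi/2,half=False)
E
```

```text
time: 3.68
tool_pos: [0.4124, -0.0056, 0.2049]
tool_rot: [0.0, 0.793, 0.61, 0.0]
contact_force: [-0.4, -0.2, 0.4]
gripper_width: 0.999
time: 5.05
tool_pos: [0.4054, 0.3276, 0.1686]
tool_rot: [0.0, 0.793, 0.61, 0.0]
contact_force: [0.2, 0.7, -0.2]
gripper_width: 1.0
[ 0.54012713 -0.13219943  1.92898081  0.00235759  1.34377579  0.79766514]
4 rows end [0.4085 0.3271 0.066 ]
{"angular": [0.0, -0.01, 0.02], "delta_pos": [-0.02, 0.03, 0.85], "gripper": 1}
{"angular": [-0.01, 0.0, 0.02], "delta_pos": [-0.02, 0.04, 0.85], "gripper": 1}
{"angular": [0.0, -0.01, 0.01], "delta_pos": [-0.02, 0.03, 0.86], "gripper": 1}
{"angular": [0.0, -0.01, 0.02], "delta_pos": [-0.01, 0.04, 0.85], "gripper": 1}
```

View pics/t1.png

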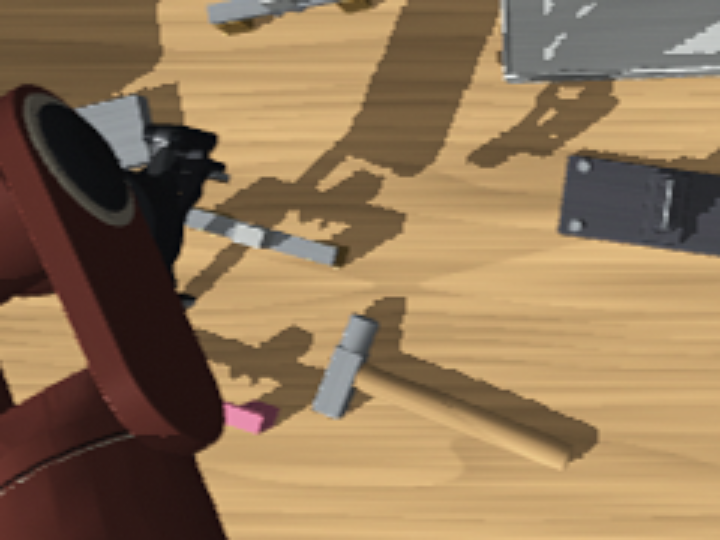

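Picture: the gripper is above the nearer steel bar. Its block shows at crop (248,233), and the fingers straddle it once parallax is allowed for. The pink one at (250,418) is clear. Now I'll descend and grip.

```bash
python3 -m crank '[{"angular":[0,0,0.02],"delta_pos":[-0.02,0.03,0.85],"gripper":1},{"angular":[0,0,0.02],"delta_pos":[-0.02,0.04,0.85],"gripper":1},{"angular":[0,0,0.02],"delta_pos":[-0.02,0.04,0.85],"gripper":1},{"angular":[0,0,0.02],"delta_pos":[-0.01,0.04,0.85],"gripper":1},{"angular":[0,0,0],"delta_pos":[0,0,0],"gripper":0},{"angular":[0,0,0],"delta_pos":[0,0,0],"gripper":0},{"angular":[0,0,0],"delta_pos":[0,0,0],"gripper":0},{"angular":[0,0,0],"delta_pos":[0,0,0],"gripper":0},{"angular":[0,0,0],"delta_pos":[0,0,0],"gripper":0}]'
```

```text
time: 6.22
tool_pos: [0.4099, 0.3239, 0.0679]
tool_rot: [-0.0, 0.795, 0.607, 0.001]
contact_force: [-2.0, -0.2, 6.3]
gripper_width: 0.169
```

```bash
python3 -m crank '[{"angular":[0,0,0],"delta_pos":[0,0,-0.5],"gripper":0},{"angular":[0,0,0],"delta_pos":[0,0,-1],"gripper":0},{"angular":[0,0,0],"delta_pos":[0,0,-1],"gripper":0},{"angular":[0,0,0],"delta_pos":[0,0,-0.8],"gripper":0}]'
python3 - <<'E'
from plan import *
print(state()['joint_pos'])
e=plan([.4335,-.0147,.165],-1.7026+np.pi/2,half=False,g=0)
E
```

```text
time: 6.72
tool_pos: [0.4091, 0.3231, 0.1667]
tool_rot: [0.0, 0.795, 0.607, 0.0]
contact_force: [-0.6, 0.1, -3.3]
gripper_width: 0.174
[ 5.25805180e-01 -1.32674023e-01  1.93216237e+00 -1.76393193e-04
  1.34188479e+00  7.92640802e-01]
12 rows end [ 0.4336 -0.0147  0.1649]
{"angular": [0.0, 0.0, -0.13], "delta_pos": [-0.89, 0.31, 0.0], "gripper": 0}
{"angular": [0.0, 0.0, -0.13], "delta_pos": [-0.89, 0.31, 0.01], "gripper": 0}
{"angular": [0.0, 0.0, -0.13], "delta_pos": [-0.89, 0.29, 0.0], "gripper": 0}
{"angular": [0.0, 0.0, -0.13], "delta_pos": [-0.9, 0.28, 0.01], "gripper": 0}
{"angular": [0.0, 0.0, -0.12], "delta_pos": [-0.9, 0.27, 0.0], "gripper": 0}
{"angular": [0.0, 0.0, -0.13], "delta_pos": [-0.9, 0.27, 0.01], "gripper": 0}
{"angular": [0.0, 0.0, -0.13], "delta_pos": [-0.91, 0.25, 0.0], "gripper": 0}
{"angular": [0.0, 0.0, -0.13], "delta_pos": [-0.91, 0.24, 0.01], "gripper": 0}
{"angular": [0.0, 0.0, -0.13], "delta_pos": [-0.91, 0.23, 0.0], "gripper": 0}
{"angular": [0.0, 0.0, -0.13], "delta_pos": [-0.91, 0.22, 0.01], "gripper": 0}
{"angular": [0.0, 0.0, -0.13], "delta_pos": [-0.92, 0.22, 0.0], "gripper": 0}
{"angular": [0.0, 0.0, -0.13], "delta_pos": [-0.92, 0.2, 0.01], "gripper": 0}
```

```bash
python3 -m crank '[{"angular":[0,0,-0.13],"delta_pos":[-0.89,0.31,0],"gripper":0},{"angular":[0,0,-0.13],"delta_pos":[-0.89,0.31,0],"gripper":0},{"angular":[0,0,-0.13],"delta_pos":[-0.89,0.29,0],"gripper":0},{"angular":[0,0,-0.13],"delta_pos":[-0.9,0.28,0],"gripper":0},{"angular":[0,0,-0.13],"delta_pos":[-0.9,0.27,0],"gripper":0},{"angular":[0,0,-0.13],"delta_pos":[-0.9,0.27,0],"gripper":0},{"angular":[0,0,-0.13],"delta_pos":[-0.91,0.25,0],"gripper":0},{"angular":[0,0,-0.13],"delta_pos":[-0.91,0.24,0],"gripper":0},{"angular":[0,0,-0.13],"delta_pos":[-0.91,0.23,0],"gripper":0},{"angular":[0,0,-0.13],"delta_pos":[-0.91,0.22,0],"gripper":0},{"angular":[0,0,-0.13],"delta_pos":[-0.92,0.22,0],"gripper":0},{"angular":[0,0,-0.13],"delta_pos":[-0.92,0.2,0],"gripper":0},{"angular":[0,0,0],"delta_pos":[0,0,0],"gripper":0}]' || true
python3 - <<'E'
from plan import *
print(state()['tool_pos'])
E
```

```text
[0.40905911 0.32311146 0.16667771]validation failed for argument at $...
```

13 rows is over the limit, so I'll resend with 12.

```bash
python3 -m crank '[{"angular":[0,0,-0.13],"delta_pos":[-0.89,0.31,0],"gripper":0},{"angular":[0,0,-0.13],"delta_pos":[-0.89,0.31,0],"gripper":0},{"angular":[0,0,-0.13],"delta_pos":[-0.89,0.29,0],"gripper":0},{"angular":[0,0,-0.13],"delta_pos":[-0.9,0.28,0],"gripper":0},{"angular":[0,0,-0.13],"delta_pos":[-0.9,0.27,0],"gripper":0},{"angular":[0,0,-0.13],"delta_pos":[-0.9,0.27,0],"gripper":0},{"angular":[0,0,-0.13],"delta_pos":[-0.91,0.25,0],"gripper":0},{"angular":[0,0,-0.13],"delta_pos":[-0.91,0.24,0],"gripper":0},{"angular":[0,0,-0.13],"delta_pos":[-0.91,0.23,0],"gripper":0},{"angular":[0,0,-0.13],"delta_pos":[-0.91,0.22,0],"gripper":0},{"angular":[0,0,-0.13],"delta_pos":[-0.92,0.22,0],"gripper":0},{"angular":[0,0,-0.13],"delta_pos":[-0.92,0.2,0],"gripper":0}]'
python3 - <<'E'
from plan import *
for n in("top","side"):
    f=grab_frame(n); f=cv2.cvtColor(f,cv2.COLOR_RGB2BGR); cv2.imwrite(f'pics/{n}2.png',f)
    b=(230,150,340,230) if n=="top" else (180,130,330,240)
    cv2.imwrite(f'pics/{n}2c.png',cv2.resize(f[b[1]:b[3],b[0]:b[2]],None,fx=5,fy=5,interpolation=2))
print(state()['tool_pos'],state()['tool_rot'])
E
```

```text
time: 8.22
tool_pos: [0.4333, -0.0153, 0.1653]
tool_rot: [-0.0, 0.752, 0.66, -0.0]
contact_force: [-0.6, 0.4, -4.0]
gripper_width: 0.172
[ 0.43357542 -0.01635849  0.16540202] [ 1.17208420e-04  7.52781456e-01  6.58270284e-01 -5.46248233e-04]
```

View pics/top2c.png

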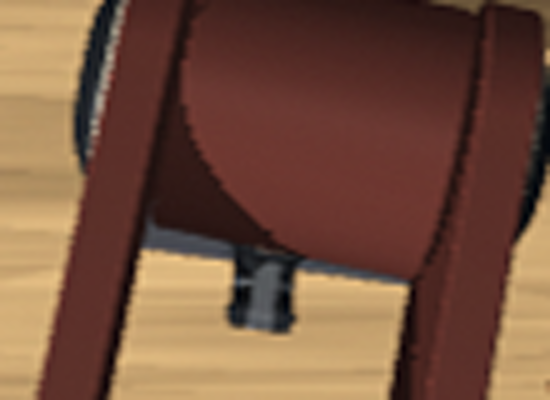

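View pics/side2c.png

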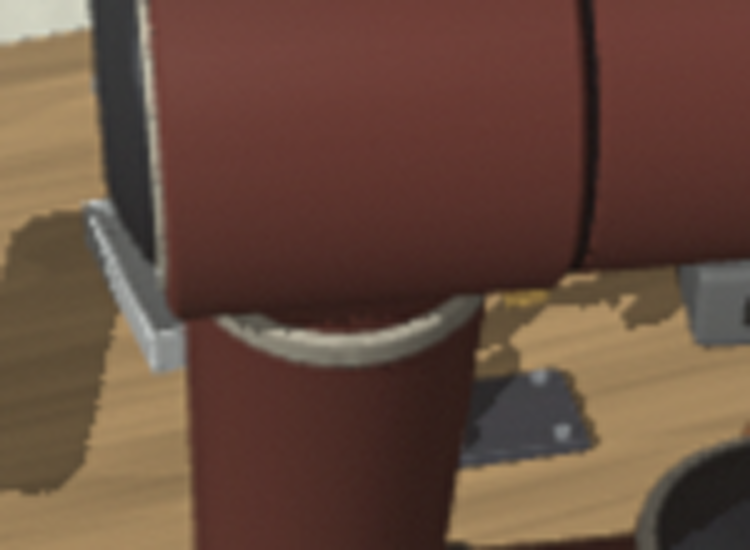

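```bash
python3 -m crank '[{"angular":[0,0,0],"delta_pos":[0,0,0.8],"gripper":0},{"angular":[0,0,0],"delta_pos":[0,0,0.8],"gripper":0},{"angular":[0,0,0],"delta_pos":[0,0,0.5],"gripper":0},{"angular":[0,0,0],"delta_pos":[0,0,0],"gripper":0}]';python3 -m crank '[{"angular":[0,0,0],"delta_pos":[0,0,0.07],"gripper":0},{"angular":[0,0,0],"delta_pos":[0,0,0],"gripper":0}]'
```

```text
time: 8.82
tool_pos: [0.4337, -0.0145, 0.1023]
tool_rot: [0.0, 0.752, 0.66, -0.001]
contact_force: [-0.2, -1.8, -2.5]
gripper_width: 0.172
time: 9.07
tool_pos: [0.4347, -0.015, 0.1016]
tool_rot: [0.001, 0.752, 0.66, 0.0]
contact_force: [-3.1, -4.5, 3.8]
gripper_width: 0.174
```

```bash
python3 -m crank '[{"angular":[0,0,0],"delta_pos":[-0.04,0.01,0],"gripper":0},{"angular":[0,0,0],"delta_pos":[0,0,0],"gripper":0}]';python3 -m crank '[{"angular":[0,0,0],"delta_pos":[0,0,0.03],"gripper":0},{"angular":[0,0,0],"delta_pos":[0,0,0],"gripper":0}]'
```

```text
time: 9.32
tool_pos: [0.4348, -0.0158, 0.1011]
tool_rot: [0.001, 0.752, 0.659, 0.001]
contact_force: [0.1, -3.2, 2.8]
gripper_width: 0.174
time: 9.57
tool_pos: [0.435, -0.0162, 0.1005]
tool_rot: [0.001, 0.752, 0.659, 0.0]
contact_force: [-0.6, -3.7, 5.1]
gripper_width: 0.172
```

```bash
python3 -m crank '[{"angular":[0,0,0],"delta_pos":[-0.04,0.01,0],"gripper":0},{"angular":[0,0,0],"delta_pos":[0,0,0],"gripper":0.4},{"angular":[0,0,0],"delta_pos":[0,0,0],"gripper":0.6},{"angular":[0,0,0],"delta_pos":[0,0,0],"gripper":0.8},{"angular":[0,0,0],"delta_pos":[0,0,-0.3],"gripper":1},{"angular":[0,0,0],"delta_pos":[0,0,-1],"gripper":1},{"angular":[0,0,0],"delta_pos":[0,0,-1],"gripper":1},{"angular":[0,0,0],"delta_pos":[0,0,-1],"gripper":1},{"angular":[0,0,0],"delta_pos":[0,0,-1],"gripper":1}]'
python3 - <<'E'
from plan import *
for n in("top","side"):
    f=grab_frame(n); f=cv2.cvtColor(f,cv2.COLOR_RGB2BGR); cv2.imwrite(f'pics/{n}3.png',f)
    b=(230,150,340,230) if n=="top" else (180,130,330,240)
    cv2.imwrite(f'pics/{n}3c.png',cv2.resize(f[b[1]:b[3],b[0]:b[2]],None,fx=5,fy=5,interpolation=2))
print(state()['tool_pos'],state()['time'])
E
```

```text
time: 10.7
tool_pos: [0.4343, -0.0169, 0.2303]
tool_rot: [0.0, 0.752, 0.659, 0.0]
contact_force: [0.8, 0.3, -0.5]
gripper_width: 1.001
[ 0.43634125 -0.01731878  0.23335452] 10.8
```

View pics/top3c.png

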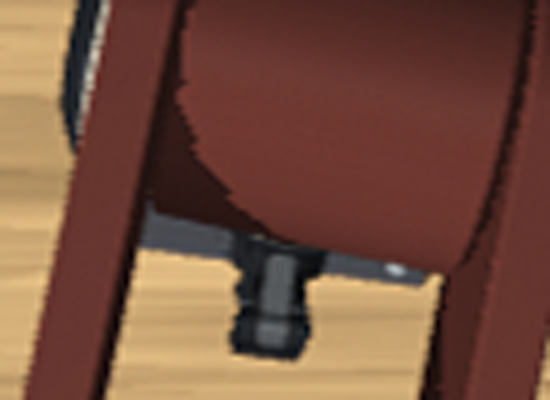

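View pics/side3.png

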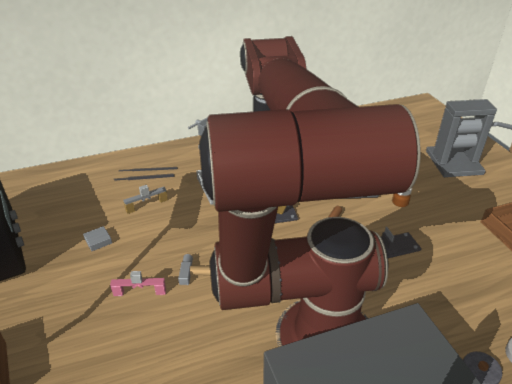

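```bash
python3 -m crank '[{"angular":[0,0,0],"delta_pos":[1,0,0],"gripper":1},{"angular":[0,0,0],"delta_pos":[1,0,0],"gripper":1},{"angular":[0,0,0],"delta_pos":[1,0,0],"gripper":1},{"angular":[0,0,0],"delta_pos":[1,0,0],"gripper":1},{"angular":[0,0,0],"delta_pos":[1,0,0],"gripper":1},{"angular":[0,0,0],"delta_pos":[1,0,0],"gripper":1},{"angular":[0,0,0],"delta_pos":[1,0,0],"gripper":1}]'
python3 - <<'E'
from plan import *
for n in("top","side"):
    f=grab_frame(n); f=cv2.cvtColor(f,cv2.COLOR_RGB2BGR); cv2.imwrite(f'pics/{n}4.png',f)
    b=(230,150,340,230) if n=="top" else (180,130,330,240)
    cv2.imwrite(f'pics/{n}4c.png',cv2.resize(f[b[1]:b[3],b[0]:b[2]],None,fx=5,fy=5,interpolation=2))
print(state()['tool_pos'],state()['time'])
E
```

```text
time: 11.68
tool_pos: [0.4611, 0.1922, 0.2274]
tool_rot: [-0.0, 0.752, 0.659, -0.001]
contact_force: [0.4, -0.3, 0.2]
gripper_width: 0.996
[0.46106716 0.19306992 0.22744435] 11.775
```

View pics/top4c.png

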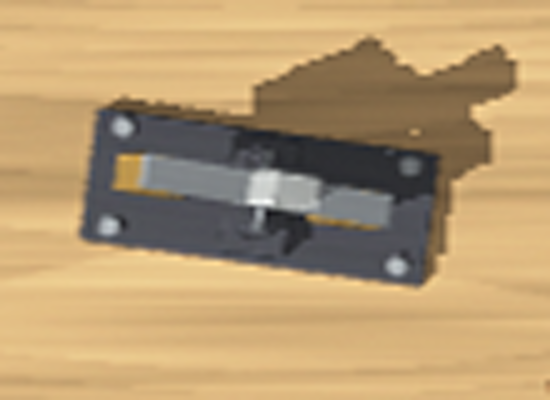

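View pics/side4.png

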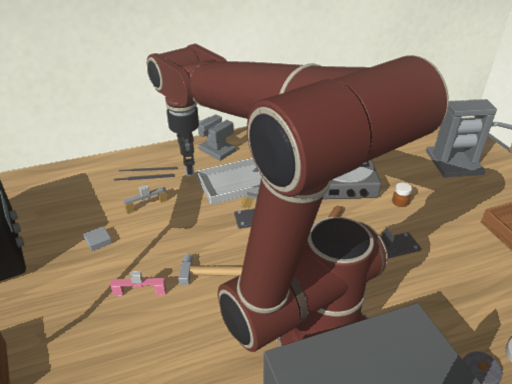

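Picture: the bar hangs on the edge, tipped. The brass end face of its left (+y) leg shows at crop (128,172), and the block has shifted to the right of the blade at (290,190), so its -y end is heavy. It's the off-centre bar and goes to scrap.

Run:
```python
from plan import *
e=plan([.434,-.0255,.17],-1.7026+np.pi/2,half=False,n=8)
e=plan([.434,-.0255,.094],-1.7026+np.pi/2,half=False,start=e)
```

```text
8 rows end [ 0.4341 -0.0255  0.1701]
{"angular": [0.0, 0.0, 0.01], "delta_pos": [-0.92, 0.0, 0.24], "gripper": 1}
{"angular": [0.0, 0.0, 0.0], "delta_pos": [-0.92, 0.01, 0.24], "gripper": 1}
{"angular": [-0.01, 0.0, 0.01], "delta_pos": [-0.91, 0.0, 0.24], "gripper": 1}
{"angular": [0.0, 0.0, 0.0], "delta_pos": [-0.92, 0.01, 0.24], "gripper": 1}
{"angular": [0.0, 0.0, 0.01], "delta_pos": [-0.92, 0.01, 0.24], "gripper": 1}
{"angular": [0.0, 0.0, 0.01], "delta_pos": [-0.92, 0.0, 0.24], "gripper": 1}
{"angular": [-0.01, 0.0, 0.0], "delta_pos": [-0.91, 0.01, 0.23], "gripper": 1}
{"angular": [0.0, 0.0, 0.01], "delta_pos": [-0.92, 0.01, 0.24], "gripper": 1}
3 rows end [ 0.4341 -0.0255  0.0939]
{"angular": [0.0, 0.0, 0.0], "delta_pos": [0.0, 0.0, 0.85], "gripper": 1}
{"angular": [0.0, 0.0, 0.0], "delta_pos": [0.0, 0.0, 0.84], "gripper": 1}
{"angular": [0.0, 0.0, 0.0], "delta_pos": [0.0, 0.0, 0.85], "gripper": 1}
```

```bash
python3 -m crank '[{"angular":[0,0,0],"delta_pos":[-0.92,0,0.24],"gripper":1},{"angular":[0,0,0.01],"delta_pos":[-0.92,0.01,0.24],"gripper":1},{"angular":[0,0,0],"delta_pos":[-0.92,0,0.24],"gripper":1},{"angular":[0,0,0.01],"delta_pos":[-0.92,0.01,0.24],"gripper":1},{"angular":[0,0,0],"delta_pos":[-0.92,0,0.24],"gripper":1},{"angular":[0,0,0.01],"delta_pos":[-0.92,0,0.24],"gripper":1},{"angular":[0,0,0.01],"delta_pos":[-0.92,0.01,0.24],"gripper":1},{"angular":[0,0,0],"delta_pos":[-0.92,0.01,0.24],"gripper":1},{"angular":[0,0,0],"delta_pos":[0,0,0],"gripper":1}]'
python3 - <<'E'
from plan import *
e=plan([.434,-.0255,.094],-1.7026+np.pi/2,half=False,n=3)
E
```

```text
time: 12.9
tool_pos: [0.4325, -0.0292, 0.1696]
tool_rot: [-0.001, 0.754, 0.657, -0.001]
contact_force: [0.7, -0.4, -0.8]
gripper_width: 1.001
3 rows end [ 0.4341 -0.0254  0.094 ]
{"angular": [-0.01, 0.0, -0.02], "delta_pos": [0.04, 0.01, 0.84], "gripper": 1}
{"angular": [-0.01, 0.0, -0.02], "delta_pos": [0.04, 0.01, 0.84], "gripper": 1}
{"angular": [-0.01, 0.0, -0.03], "delta_pos": [0.05, 0.02, 0.84], "gripper": 1}
```

```bash
python3 -m crank '[{"angular":[0,0,-0.02],"delta_pos":[0.03,0.01,0.84],"gripper":1},{"angular":[0,0,-0.02],"delta_pos":[0.03,0.01,0.84],"gripper":1},{"angular":[0,0,-0.03],"delta_pos":[0.03,0.01,0.84],"gripper":1},{"angular":[0,0,0],"delta_pos":[0,0,0],"gripper":0.6},{"angular":[0,0,0],"delta_pos":[0,0,0],"gripper":0},{"angular":[0,0,0],"delta_pos":[0,0,0],"gripper":0},{"angular":[0,0,0],"delta_pos":[0,0,0],"gripper":0},{"angular":[0,0,0],"delta_pos":[0,0,0],"gripper":0}]'
python3 -m crank '[{"angular":[0,0,0],"delta_pos":[0,0,-0.4],"gripper":0},{"angular":[0,0,0],"delta_pos":[0,0,-1],"gripper":0},{"angular":[0,0,0],"delta_pos":[0,0,-1],"gripper":0},{"angular":[0,0,0],"delta_pos":[0,0,-0.6],"gripper":0}]'
python3 - <<'E'
from plan import *
e=plan([.623,.022,.18],-1.54+np.pi/2,half=False,g=0)
E
```

```text
time: 13.9
tool_pos: [0.4356, -0.0253, 0.0965]
tool_rot: [0.001, 0.751, 0.66, 0.001]
contact_force: [-1.4, 0.8, 4.3]
gripper_width: 0.174
time: 14.4
tool_pos: [0.4352, -0.0253, 0.1868]
tool_rot: [0.001, 0.751, 0.66, 0.0]
contact_force: [-0.2, -0.2, -3.9]
gripper_width: 0.17
7 rows end [0.623  0.0221 0.18  ]
{"angular": [0.0, 0.0, -0.26], "delta_pos": [0.34, 0.86, 0.03], "gripper": 0}
{"angular": [0.0, 0.0, -0.26], "delta_pos": [0.32, 0.86, 0.04], "gripper": 0}
{"angular": [0.01, 0.0, -0.26], "delta_pos": [0.29, 0.88, 0.03], "gripper": 0}
{"angular": [0.0, 0.0, -0.26], "delta_pos": [0.28, 0.88, 0.03], "gripper": 0}
{"angular": [0.0, 0.0, -0.26], "delta_pos": [0.26, 0.88, 0.04], "gripper": 0}
{"angular": [0.0, 0.0, -0.26], "delta_pos": [0.24, 0.89, 0.03], "gripper": 0}
{"angular": [0.01, 0.0, -0.26], "delta_pos": [0.22, 0.9, 0.03], "gripper": 0}
```

```bash
python3 -m crank '[{"angular":[0,0,-0.26],"delta_pos":[0.25,0.86,0.04],"gripper":0},{"angular":[0,0,-0.26],"delta_pos":[0.23,0.86,0.04],"gripper":0},{"angular":[0,0,-0.26],"delta_pos":[0.2,0.88,0.04],"gripper":0},{"angular":[0,0,-0.26],"delta_pos":[0.18,0.88,0.04],"gripper":0},{"angular":[0,0,-0.26],"delta_pos":[0.16,0.88,0.04],"gripper":0},{"angular":[0,0,-0.26],"delta_pos":[0.14,0.89,0.04],"gripper":0},{"angular":[0,0,-0.26],"delta_pos":[0.12,0.9,0.04],"gripper":0}]'
python3 - <<'E'
from plan import *
f=grab_frame("side"); f=cv2.cvtColor(f,cv2.COLOR_RGB2BGR); cv2.imwrite('pics/s5.png',f)
f=grab_frame("top"); f=cv2.cvtColor(f,cv2.COLOR_RGB2BGR); cv2.imwrite('pics/t5.png',f)
e=plan([.623,.002,.095],-1.54+np.pi/2,half=False,g=0)
E
```

```text
time: 15.28
tool_pos: [0.6219, 0.0023, 0.1757]
tool_rot: [-0.001, 0.696, 0.718, -0.001]
contact_force: [0.7, 0.1, -4.7]
gripper_width: 0.17
3 rows end [0.6231 0.0021 0.0951]
{"angular": [0.0, 0.0, 0.0], "delta_pos": [0.0, 0.0, 0.9], "gripper": 0}
{"angular": [-0.01, 0.0, 0.0], "delta_pos": [-0.01, 0.0, 0.89], "gripper": 0}
{"angular": [0.0, 0.0, 0.01], "delta_pos": [0.0, 0.01, 0.9], "gripper": 0}
```

View pics/s5.png

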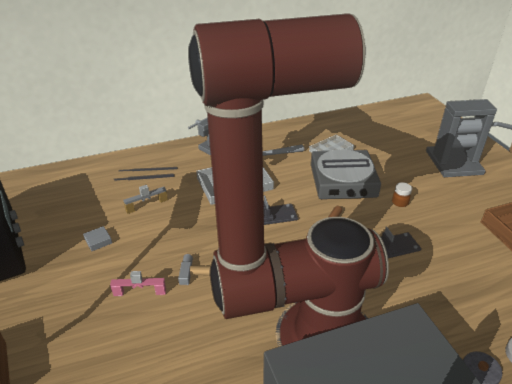

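View pics/t5.png

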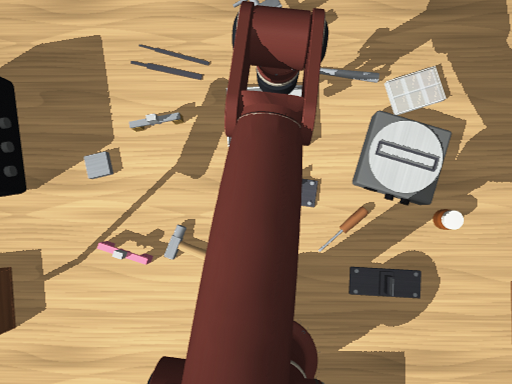

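The pictures show the arm hiding the tray; nothing else has moved. I'll lower and release.

```bash
python3 -m crank '[{"angular":[0,0,0],"delta_pos":[0,0,0.9],"gripper":0},{"angular":[0,0,0],"delta_pos":[0,0,0.9],"gripper":0},{"angular":[0,0,0],"delta_pos":[0,0,0.9],"gripper":0},{"angular":[0,0,0],"delta_pos":[0,0,0],"gripper":0}]'; python3 -m crank '[{"angular":[0,0,0],"delta_pos":[0,0,0],"gripper":0.5},{"angular":[0,0,0],"delta_pos":[0,0,0],"gripper":1},{"angular":[0,0,0],"delta_pos":[0,0,0],"gripper":1},{"angular":[0,0,0],"delta_pos":[0,0,-0.6],"gripper":1},{"angular":[0,0,0],"delta_pos":[0,0,-1],"gripper":1},{"angular":[0,0,0],"delta_pos":[0,0,-1],"gripper":1},{"angular":[0,0,0],"delta_pos":[0,0,-1],"gripper":1}]'
python3 - <<'E'
from plan import *
e=plan([.6085,.309,.17],-1.3845+np.pi/2,half=False)
E
```

```text
time: 15.88
tool_pos: [0.619, 0.0023, 0.093]
tool_rot: [-0.003, 0.696, 0.718, -0.002]
contact_force: [-0.2, 0.6, -3.7]
gripper_width: 0.169
time: 16.75
tool_pos: [0.622, 0.0021, 0.2068]
tool_rot: [0.001, 0.696, 0.718, 0.001]
contact_force: [-0.7, -0.4, -0.3]
gripper_width: 1.003
11 rows end [0.6086 0.3089 0.1701]
{"angular": [0.0, 0.0, -0.16], "delta_pos": [0.93, -0.01, 0.11], "gripper": 1}
{"angular": [0.0, 0.0, -0.16], "delta_pos": [0.93, 0.0, 0.11], "gripper": 1}
{"angular": [0.01, 0.0, -0.17], "delta_pos": [0.93, 0.01, 0.11], "gripper": 1}
{"angular": [0.0, 0.0, -0.16], "delta_pos": [0.93, 0.03, 0.11], "gripper": 1}
{"angular": [0.0, 0.0, -0.16], "delta_pos": [0.93, 0.04, 0.12], "gripper": 1}
{"angular": [0.0, 0.0, -0.16], "delta_pos": [0.93, 0.05, 0.11], "gripper": 1}
{"angular": [0.0, 0.0, -0.16], "delta_pos": [0.93, 0.07, 0.11], "gripper": 1}
{"angular": [0.01, 0.0, -0.17], "delta_pos": [0.93, 0.08, 0.11], "gripper": 1}
{"angular": [0.0, 0.0, -0.16], "delta_pos": [0.93, 0.09, 0.11], "gripper": 1}
{"angular": [0.0, 0.0, -0.16], "delta_pos": [0.92, 0.11, 0.11], "gripper": 1}
{"angular": [0.0, 0.01, -0.16], "delta_pos": [0.92, 0.12, 0.11], "gripper": 1}
```

```bash
python3 -m crank '[{"angular":[0,0,-0.16],"delta_pos":[0.93,-0.01,0.11],"gripper":1},{"angular":[0,0,-0.16],"delta_pos":[0.93,0,0.11],"gripper":1},{"angular":[0,0,-0.17],"delta_pos":[0.93,0.01,0.11],"gripper":1},{"angular":[0,0,-0.16],"delta_pos":[0.93,0.03,0.11],"gripper":1},{"angular":[0,0,-0.16],"delta_pos":[0.93,0.04,0.12],"gripper":1},{"angular":[0,0,-0.16],"delta_pos":[0.93,0.05,0.11],"gripper":1},{"angular":[0,0,-0.16],"delta_pos":[0.93,0.07,0.11],"gripper":1},{"angular":[0,0,-0.17],"delta_pos":[0.93,0.08,0.11],"gripper":1},{"angular":[0,0,-0.16],"delta_pos":[0.93,0.09,0.11],"gripper":1},{"angular":[0,0,-0.16],"delta_pos":[0.92,0.11,0.11],"gripper":1},{"angular":[0,0,-0.16],"delta_pos":[0.92,0.12,0.11],"gripper":1},{"angular":[0,0,0],"delta_pos":[0,0,0],"gripper":1}]'
python3 - <<'E'
from plan import *
f=grab_frame("top"); f=cv2.cvtColor(f,cv2.COLOR_RGB2BGR); cv2.imwrite('pics/t6.png',f[60:220,90:330].repeat(3,0).repeat(3,1))
e=plan([.6085,.309,.067],-1.3845+np.pi/2,half=False)
E
```

```text
time: 18.25
tool_pos: [0.6081, 0.3106, 0.1686]
tool_rot: [0.0, 0.637, 0.771, 0.001]
contact_force: [-0.7, 0.1, -0.0]
gripper_width: 0.997
4 rows end [0.6086 0.309  0.0669]
{"angular": [0.0, 0.0, 0.0], "delta_pos": [0.0, 0.0, 0.85], "gripper": 1}
{"angular": [0.01, 0.0, 0.01], "delta_pos": [-0.01, 0.0, 0.84], "gripper": 1}
{"angular": [0.0, 0.0, 0.0], "delta_pos": [0.0, 0.0, 0.85], "gripper": 1}
{"angular": [0.0, 0.0, 0.0], "delta_pos": [-0.01, 0.0, 0.85], "gripper": 1}
```

View pics/t6.png

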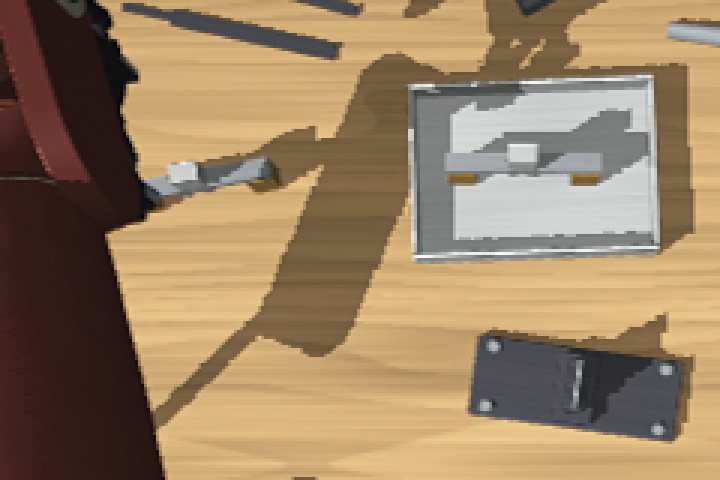

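The scrapped bar stands in the tray at crop (522,160). The second bar is still in place at (205,178). I'll grasp it.

```bash
python3 -m crank '[{"angular":[0,0,0],"delta_pos":[0,0,0.85],"gripper":1},{"angular":[0,0,0],"delta_pos":[0,0,0.85],"gripper":1},{"angular":[0,0,0],"delta_pos":[0,0,0.85],"gripper":1},{"angular":[0,0,0],"delta_pos":[-0.02,0,0.85],"gripper":1},{"angular":[0,0,0],"delta_pos":[0,0,0],"gripper":0.6},{"angular":[0,0,0],"delta_pos":[0,0,0],"gripper":0},{"angular":[0,0,0],"delta_pos":[0,0,0],"gripper":0},{"angular":[0,0,0],"delta_pos":[0,0,0],"gripper":0},{"angular":[0,0,0],"delta_pos":[0,0,0],"gripper":0}]'
python3 -c "
from plant import state
for i in range(1): s=state();print(s['tool_pos'])"
python3 -m crank '[{"angular":[0,0,0],"delta_pos":[0,0,-0.4],"gripper":0},{"angular":[0,0,0],"delta_pos":[0,0,-1],"gripper":0},{"angular":[0,0,0],"delta_pos":[0,0,-1],"gripper":0},{"angular":[0,0,0],"delta_pos":[0,0,-1],"gripper":0}]'
python3 - <<'E'
from plan import *
e=plan([.5,.14,.165],-1.56+np.pi/2,half=False,g=0)
e=plan([.4335,-.0157,.165],-1.7026+np.pi/2,half=False,g=0,start=e)
E
```

```text
time: 19.42
tool_pos: [0.6094, 0.3087, 0.0671]
tool_rot: [0.001, 0.638, 0.77, 0.001]
contact_force: [-0.2, 0.1, 4.2]
gripper_width: 0.174
[0.60937456 0.3087491  0.06709843]
time: 19.92
tool_pos: [0.6076, 0.3082, 0.1675]
tool_rot: [-0.0, 0.638, 0.77, -0.001]
contact_force: [0.2, 0.7, -2.1]
gripper_width: 0.174
6 rows end [0.5    0.14   0.1651]
{"angular": [0.0, 0.0, 0.34], "delta_pos": [-0.81, -0.76, 0.02], "gripper": 0}
{"angular": [-0.01, 0.0, 0.33], "delta_pos": [-0.83, -0.74, 0.01], "gripper": 0}
{"angular": [0.0, 0.0, 0.34], "delta_pos": [-0.85, -0.71, 0.02], "gripper": 0}
{"angular": [0.0, 0.0, 0.33], "delta_pos": [-0.87, -0.68, 0.01], "gripper": 0}
{"angular": [-0.01, 0.0, 0.34], "delta_pos": [-0.89, -0.66, 0.02], "gripper": 0}
{"angular": [0.0, 0.01, 0.33], "delta_pos": [-0.91, -0.64, 0.01], "gripper": 0}
6 rows end [ 0.4335 -0.0158  0.165 ]
{"angular": [0.0, 0.0, 0.27], "delta_pos": [-0.86, -0.38, 0.0], "gripper": 0}
{"angular": [0.0, 0.0, 0.27], "delta_pos": [-0.87, -0.36, 0.0], "gripper": 0}
{"angular": [0.0, 0.0, 0.28], "delta_pos": [-0.88, -0.33, 0.0], "gripper": 0}
{"angular": [0.0, 0.0, 0.27], "delta_pos": [-0.88, -0.32, 0.0], "gripper": 0}
{"angular": [0.0, 0.0, 0.27], "delta_pos": [-0.9, -0.3, 0.0], "gripper": 0}
{"angular": [0.0, 0.0, 0.27], "delta_pos": [-0.9, -0.27, 0.0], "gripper": 0}
```

```bash
python3 -m crank '[{"angular":[0,0,0.34],"delta_pos":[-0.81,-0.76,0.02],"gripper":0},{"angular":[0,0,0.33],"delta_pos":[-0.83,-0.74,0.01],"gripper":0},{"angular":[0,0,0.34],"delta_pos":[-0.85,-0.71,0.02],"gripper":0},{"angular":[0,0,0.33],"delta_pos":[-0.87,-0.68,0.01],"gripper":0},{"angular":[0,0,0.34],"delta_pos":[-0.89,-0.66,0.02],"gripper":0},{"angular":[0,0,0.33],"delta_pos":[-0.91,-0.64,0.01],"gripper":0},{"angular":[0,0,0.27],"delta_pos":[-0.86,-0.38,0],"gripper":0},{"angular":[0,0,0.27],"delta_pos":[-0.87,-0.36,0],"gripper":0},{"angular":[0,0,0.28],"delta_pos":[-0.88,-0.33,0],"gripper":0},{"angular":[0,0,0.27],"delta_pos":[-0.88,-0.32,0],"gripper":0},{"angular":[0,0,0.27],"delta_pos":[-0.9,-0.3,0],"gripper":0},{"angular":[0,0,0.27],"delta_pos":[-0.9,-0.27,0],"gripper":0}]'
python3 -m crank '[{"angular":[0,0,0],"delta_pos":[0,0,0],"gripper":0},{"angular":[0,0,0],"delta_pos":[0,0,0],"gripper":0}]'
python3 - <<'E'
from plan import *
e=plan([.4335,-.0165,.1025],-1.7026+np.pi/2,half=False,g=0)
E
```

```text
time: 21.42
tool_pos: [0.4331, -0.0162, 0.1642]
tool_rot: [-0.0, 0.752, 0.659, -0.0]
contact_force: [-0.3, -0.5, -2.2]
gripper_width: 0.17
time: 21.68
tool_pos: [0.434, -0.0152, 0.1644]
tool_rot: [-0.0, 0.752, 0.659, 0.0]
contact_force: [0.1, 0.1, -2.3]
gripper_width: 0.172
3 rows end [ 0.4336 -0.0164  0.1026]
{"angular": [0.0, 0.0, 0.0], "delta_pos": [-0.01, 0.0, 0.69], "gripper": 0}
{"angular": [0.0, 0.0, 0.0], "delta_pos": [-0.02, -0.01, 0.69], "gripper": 0}
{"angular": [0.0, -0.01, 0.0], "delta_pos": [-0.01, 0.0, 0.68], "gripper": 0}
```

```bash
python3 -m crank '[{"angular":[0,0,0],"delta_pos":[0,0,0.7],"gripper":0},{"angular":[0,0,0],"delta_pos":[0,0,0.7],"gripper":0},{"angular":[0,0,0],"delta_pos":[0,0,0.67],"gripper":0},{"angular":[0,0,0],"delta_pos":[0,0,0],"gripper":0}]';python3 -m crank '[{"angular":[0,0,0],"delta_pos":[0,0,0.06],"gripper":0},{"angular":[0,0,0],"delta_pos":[0,0,0],"gripper":0}]'
```

```text
time: 22.18
tool_pos: [0.4332, -0.0146, 0.101]
tool_rot: [-0.002, 0.752, 0.66, -0.001]
contact_force: [0.2, 0.8, -2.4]
gripper_width: 0.172
time: 22.42
tool_pos: [0.4348, -0.0154, 0.1015]
tool_rot: [0.0, 0.752, 0.659, 0.0]
contact_force: [0.3, 0.1, -2.8]
gripper_width: 0.178
```

```bash
python3 -m crank '[{"angular":[0,0,0],"delta_pos":[0,0,0.05],"gripper":0},{"angular":[0,0,0],"delta_pos":[0,0,0],"gripper":0}]';python3 -m crank '[{"angular":[0,0,0],"delta_pos":[0,0,0.03],"gripper":0},{"angular":[0,0,0],"delta_pos":[0,0,0],"gripper":0}]'
```

```text
time: 22.68
tool_pos: [0.4345, -0.0156, 0.0995]
tool_rot: [0.0, 0.752, 0.659, 0.0]
contact_force: [0.3, 0.1, -2.5]
gripper_width: 0.174
time: 22.92
tool_pos: [0.4347, -0.0154, 0.099]
tool_rot: [0.0, 0.752, 0.659, 0.001]
contact_force: [0.3, 2.1, 2.3]
gripper_width: 0.171
```

```bash
python3 -m crank '[{"angular":[0,0,0],"delta_pos":[0.02,0,0],"gripper":0},{"angular":[0,0,0],"delta_pos":[0,0,0],"gripper":0.3},{"angular":[0,0,0],"delta_pos":[0,0,0],"gripper":0.5},{"angular":[0,0,0],"delta_pos":[0,0,0],"gripper":0.8},{"angular":[0,0,0],"delta_pos":[0,0,-0.3],"gripper":1},{"angular":[0,0,0],"delta_pos":[0,0,-1],"gripper":1},{"angular":[0,0,0],"delta_pos":[0,0,-1],"gripper":1},{"angular":[0,0,0],"delta_pos":[0,0,-1],"gripper":1},{"angular":[0,0,0],"delta_pos":[0.5,0,-0.5],"gripper":1},{"angular":[0,0,0],"delta_pos":[1,0,0],"gripper":1},{"angular":[0,0,0],"delta_pos":[1,0,0],"gripper":1},{"angular":[0,0,0],"delta_pos":[1,0,0],"gripper":1}]'
python3 -m crank '[{"angular":[0,0,0],"delta_pos":[1,0,0],"gripper":1},{"angular":[0,0,0],"delta_pos":[1,0,0],"gripper":1},{"angular":[0,0,0],"delta_pos":[1,0,0],"gripper":1}]'
python3 - <<'E'
from plan import *
for n in("top","side"):
    f=grab_frame(n); f=cv2.cvtColor(f,cv2.COLOR_RGB2BGR); cv2.imwrite(f'pics/{n}7.png',f)
    b=(230,150,340,230) if n=="top" else (180,130,330,240)
    cv2.imwrite(f'pics/{n}7c.png',cv2.resize(f[b[1]:b[3],b[0]:b[2]],None,fx=5,fy=5,interpolation=2))
print(state()['tool_pos'],state()['time'])
E
```

```text
time: 24.42
tool_pos: [0.4477, 0.0909, 0.212]
tool_rot: [-0.0, 0.752, 0.659, -0.0]
contact_force: [0.2, 0.2, 0.6]
gripper_width: 1.001
time: 24.8
tool_pos: [0.4593, 0.1802, 0.2118]
tool_rot: [-0.0, 0.752, 0.659, -0.0]
contact_force: [0.1, -0.7, 0.2]
gripper_width: 0.998
[0.45930111 0.18101305 0.21180805] 24.9
```

View pics/top7c.png

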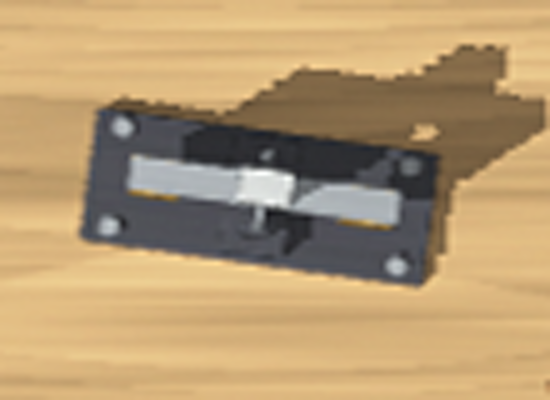

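View pics/side7c.png

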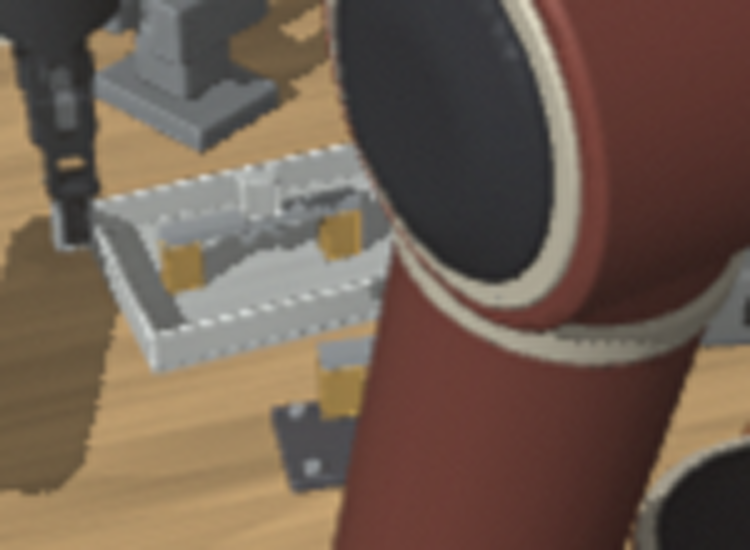

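The second bar hangs level: its block is centred over the blade at crop (265,187), and no end face shows. Now I'll measure its lie for the regrasp.

Run:
```python
from plan import *
grab_frame("top"); r=silhouettes("top","bar_a"); print([(round(d['conf'],2),d['bbox']) for d in r])
m=[d for d in r if 240<d['bbox'][0]<270 and d['bbox'][1]>160][0]['mask'].astype(float)
print(fit('bar_a',{'top':m},(.4335,-.0147,-1.7026),z=.0321))
# with tilt
base=MODEL['bar_a']
def cost(v):
    t=v[3]*.1; R=np.array([[np.cos(t),0,np.sin(t)],[0,1,0],[-np.sin(t),0,np.cos(t)]])
    MODEL['tt']=[(p-[0,0,.036])@R.T+[0,0,.0681] for p in base]
    return np.abs(render('top','tt',v[0]*.01,v[1]*.01,v[2]*.1)-m).sum()/m.sum()
b=None
for t0 in(-1,0,1):
    rr=minimize(cost,[43.4,-1.5,-17.0,t0],method='Nelder-Mead',options=dict(maxiter=300)); print(rr.x*[.01,.01,.1,.1],rr.fun)
print(state()['time'])
e=plan([.434,-.0153,.17],-1.7026+np.pi/2,half=False)
e=plan([.434,-.0153,.099],-1.7026+np.pi/2,half=False,start=e)
```

```text
[(0.89, [237.4, 108.4, 290.8, 120.3]), (0.61, [252.9, 181.8, 307.7, 194.7])]
(array([ 0.43370731, -0.01429963, -1.69371093]), np.float64(0.10597826086956522))
[ 0.43379917 -0.01402491 -1.7052499  -0.10144879] 0.11476982097186701
[ 4.33603406e-01 -1.47894628e-02 -1.70098427e+00  1.73392341e-05] 0.11029411764705882
[ 0.43353521 -0.0149869  -1.68950787  0.10286271] 0.11604859335038363
25.0
7 rows end [ 0.4341 -0.0153  0.1699]
{"angular": [0.0, 0.0, 0.0], "delta_pos": [-0.93, 0.0, 0.2], "gripper": 1}
{"angular": [0.0, 0.0, 0.01], "delta_pos": [-0.94, 0.0, 0.2], "gripper": 1}
{"angular": [-0.01, 0.0, 0.0], "delta_pos": [-0.93, 0.0, 0.2], "gripper": 1}
{"angular": [0.0, 0.01, 0.0], "delta_pos": [-0.93, 0.0, 0.2], "gripper": 1}
{"angular": [0.0, 0.0, 0.01], "delta_pos": [-0.93, 0.0, 0.2], "gripper": 1}
{"angular": [0.0, 0.0, 0.0], "delta_pos": [-0.94, 0.01, 0.2], "gripper": 1}
{"angular": [0.0, 0.0, 0.0], "delta_pos": [-0.93, 0.0, 0.2], "gripper": 1}
3 rows end [ 0.434  -0.0153  0.0991]
{"angular": [0.0, 0.0, 0.0], "delta_pos": [0.0, 0.0, 0.79], "gripper": 1}
{"angular": [0.0, 0.0, 0.0], "delta_pos": [0.0, 0.0, 0.78], "gripper": 1}
{"angular": [0.0, 0.0, 0.0], "delta_pos": [0.0, 0.0, 0.79], "gripper": 1}
```

```bash
python3 -m crank '[{"angular":[0,0,0],"delta_pos":[-0.93,0,0.2],"gripper":1},{"angular":[0,0,0],"delta_pos":[-0.93,0,0.2],"gripper":1},{"angular":[0,0,0],"delta_pos":[-0.93,0,0.2],"gripper":1},{"angular":[0,0,0],"delta_pos":[-0.93,0,0.2],"gripper":1},{"angular":[0,0,0.01],"delta_pos":[-0.93,0,0.2],"gripper":1},{"angular":[0,0,0],"delta_pos":[-0.93,0,0.2],"gripper":1},{"angular":[0,0,0],"delta_pos":[-0.93,0,0.2],"gripper":1},{"angular":[0,0,0],"delta_pos":[0,0,0],"gripper":1},{"angular":[0,0,0],"delta_pos":[0,0,0],"gripper":1}]'
python3 - <<'E'
from plan import *
e=plan([.434,-.0153,.099],-1.7026+np.pi/2,half=False)
E
```

```text
time: 26.12
tool_pos: [0.4341, -0.0152, 0.1704]
tool_rot: [-0.0, 0.753, 0.658, 0.0]
contact_force: [-0.6, -0.6, -0.2]
gripper_width: 0.996
3 rows end [ 0.4342 -0.0152  0.099 ]
{"angular": [0.0, 0.0, -0.01], "delta_pos": [0.0, 0.0, 0.79], "gripper": 1}
{"angular": [0.0, 0.0, 0.0], "delta_pos": [0.0, 0.0, 0.8], "gripper": 1}
{"angular": [0.0, 0.0, -0.01], "delta_pos": [0.0, 0.0, 0.79], "gripper": 1}
```

```bash
python3 -m crank '[{"angular":[0,0,0],"delta_pos":[0,0,0.79],"gripper":1},{"angular":[0,0,0],"delta_pos":[0,0,0.79],"gripper":1},{"angular":[0,0,0],"delta_pos":[0,0,0.79],"gripper":1},{"angular":[0,0,0],"delta_pos":[0,0,0],"gripper":0.6},{"angular":[0,0,0],"delta_pos":[0,0,0],"gripper":0},{"angular":[0,0,0],"delta_pos":[0,0,0],"gripper":0},{"angular":[0,0,0],"delta_pos":[0,0,0],"gripper":0},{"angular":[0,0,0],"delta_pos":[0,0,0],"gripper":0},{"angular":[0,0,0],"delta_pos":[0,0,0],"gripper":0}]'
python3 -m crank '[{"angular":[0,0,0],"delta_pos":[0,0,-0.4],"gripper":0},{"angular":[0,0,0],"delta_pos":[0,0,-1],"gripper":0},{"angular":[0,0,0],"delta_pos":[0,0,-1],"gripper":0},{"angular":[0,0,0],"delta_pos":[0,0,-1],"gripper":0},{"angular":[0,0,0],"delta_pos":[0,0,-0.3],"gripper":0}]'
python3 - <<'E'
from plan import *
e=plan([.510,-.3133,.205],-1.867+np.pi/2,half=False,g=0)
E
```

```text
time: 27.25
tool_pos: [0.435, -0.0154, 0.1004]
tool_rot: [0.001, 0.752, 0.659, 0.001]
contact_force: [-1.3, 1.0, 5.7]
gripper_width: 0.172
time: 27.88
tool_pos: [0.4349, -0.0155, 0.2122]
tool_rot: [0.001, 0.752, 0.659, 0.001]
contact_force: [-0.2, -1.3, -1.7]
gripper_width: 0.168
10 rows end [ 0.5101 -0.3132  0.2049]
{"angular": [0.0, 0.0, 0.19], "delta_pos": [-0.95, 0.38, 0.03], "gripper": 0}
{"angular": [0.01, 0.0, 0.19], "delta_pos": [-0.95, 0.39, 0.02], "gripper": 0}
{"angular": [0.0, 0.0, 0.18], "delta_pos": [-0.93, 0.41, 0.03], "gripper": 0}
{"angular": [0.01, 0.0, 0.19], "delta_pos": [-0.93, 0.43, 0.02], "gripper": 0}
{"angular": [0.0, 0.0, 0.19], "delta_pos": [-0.93, 0.44, 0.03], "gripper": 0}
{"angular": [0.0, 0.0, 0.19], "delta_pos": [-0.92, 0.46, 0.02], "gripper": 0}
{"angular": [0.01, 0.0, 0.18], "delta_pos": [-0.9, 0.47, 0.02], "gripper": 0}
{"angular": [0.0, 0.0, 0.19], "delta_pos": [-0.91, 0.48, 0.03], "gripper": 0}
{"angular": [0.0, 0.0, 0.19], "delta_pos": [-0.89, 0.5, 0.02], "gripper": 0}
{"angular": [0.01, 0.0, 0.19], "delta_pos": [-0.88, 0.52, 0.03], "gripper": 0}
```

```bash
python3 -m crank '[{"angular":[0,0,0.19],"delta_pos":[-0.95,0.38,0.03],"gripper":0},{"angular":[0,0,0.19],"delta_pos":[-0.95,0.39,0.02],"gripper":0},{"angular":[0,0,0.18],"delta_pos":[-0.93,0.41,0.03],"gripper":0},{"angular":[0,0,0.19],"delta_pos":[-0.93,0.43,0.02],"gripper":0},{"angular":[0,0,0.19],"delta_pos":[-0.93,0.44,0.03],"gripper":0},{"angular":[0,0,0.19],"delta_pos":[-0.92,0.46,0.02],"gripper":0},{"angular":[0,0,0.18],"delta_pos":[-0.9,0.47,0.02],"gripper":0},{"angular":[0,0,0.19],"delta_pos":[-0.91,0.48,0.03],"gripper":0},{"angular":[0,0,0.19],"delta_pos":[-0.89,0.5,0.02],"gripper":0},{"angular":[0,0,0.19],"delta_pos":[-0.88,0.55,0.03],"gripper":0},{"angular":[0,0,0],"delta_pos":[0,0,0],"gripper":0},{"angular":[0,0,0],"delta_pos":[0,0,0],"gripper":0}]'
python3 - <<'E'
from plan import *
for n in("top","side"):
    f=grab_frame(n); f=cv2.cvtColor(f,cv2.COLOR_RGB2BGR)
    b=(340,100,460,210) if n=="top" else (290,110,410,220)
    cv2.imwrite(f'pics/{n}8c.png',cv2.resize(f[b[1]:b[3],b[0]:b[2]],None,fx=5,fy=5,interpolation=2))
e=plan([.511,-.3134,.15],-1.867+np.pi/2,half=False,g=0)
E
```

```text
time: 29.38
tool_pos: [0.5096, -0.3125, 0.2012]
tool_rot: [-0.001, 0.804, 0.595, -0.0]
contact_force: [-1.3, 0.3, -2.9]
gripper_width: 0.172
2 rows end [ 0.511  -0.3135  0.15  ]
{"angular": [-0.01, 0.0, 0.0], "delta_pos": [-0.01, 0.02, 0.87], "gripper": 0}
{"angular": [-0.01, -0.01, 0.01], "delta_pos": [-0.02, 0.03, 0.86], "gripper": 0}
```

View pics/top8c.png

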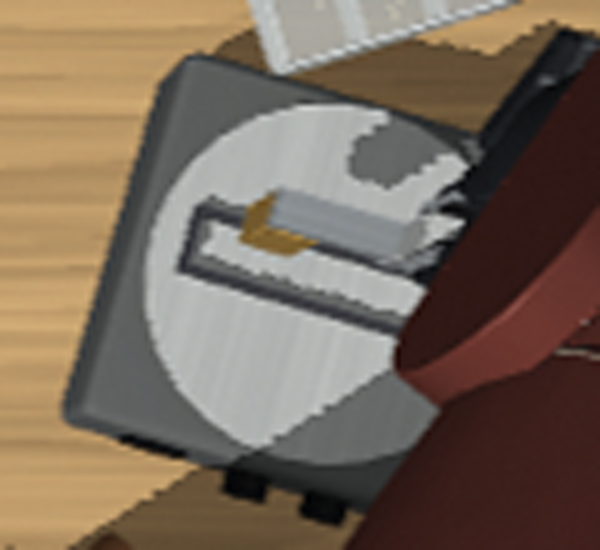

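View pics/side8c.png

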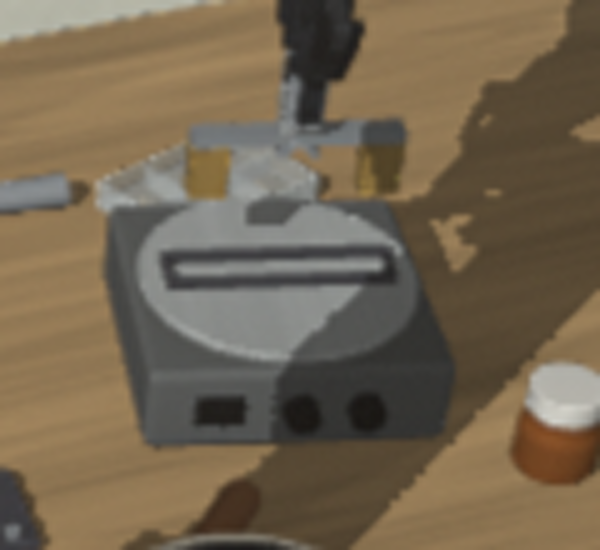

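The side view shows the bar held level above the pocket. I'll lower it to just above the rails and check.

```bash
python3 -m crank '[{"angular":[0,0,0],"delta_pos":[-0.01,0.02,0.87],"gripper":0},{"angular":[0,0,0],"delta_pos":[-0.02,0.03,0.8],"gripper":0},{"angular":[0,0,0],"delta_pos":[0,0,0],"gripper":0},{"angular":[0,0,0],"delta_pos":[0,0,0],"gripper":0}]'
python3 - <<'E'
from plan import *
s=state();print(s['tool_pos'])
p=s['tool_pos'];q=s['tool_rot'];w=2*np.arctan2(q[2],q[1])-np.pi/2-np.pi/2
print('bar yaw',w)
for n in("top","side"):
    f=grab_frame(n); f=cv2.cvtColor(f,cv2.COLOR_RGB2BGR)
    b=(350,110,450,200) if n=="top" else (300,120,400,200)
    U=cv2.resize(f,None,fx=7,fy=7,interpolation=cv2.INTER_CUBIC)
    def ov(parts,x,y,z,w,col):
        R=np.array([[np.cos(w),-np.sin(w),0],[np.sin(w),np.cos(w),0],[0,0,1]])
        for P in parts:
            h=cv2.convexHull(np.round((proj(n,P@R.T+[x,y,z])+.5)*7-.5).astype(np.int32)); cv2.polylines(U,[h],True,col,1)
    ov(MODEL['bar_a'][:4],p[0]-.001,p[1]+.001,p[2]-.0683,w,(0,255,0))
    ov([box(0,0,78,78.1,137,25)*mm,box(0,0,78,78.1,148,36)*mm],.5098,-.3125,0,-1.867,(0,0,255))
    cv2.imwrite(f'pics/{n}9c.png',U[b[1]*7:b[3]*7,b[0]*7:b[2]*7])
E
```

```text
time: 29.98
tool_pos: [0.5119, -0.3144, 0.1536]
tool_rot: [0.001, 0.804, 0.595, 0.0]
contact_force: [1.3, 0.3, -2.4]
gripper_width: 0.172
[ 0.51186987 -0.31437607  0.15363486]
bar yaw -1.8666438604115003
```

View pics/top9c.png

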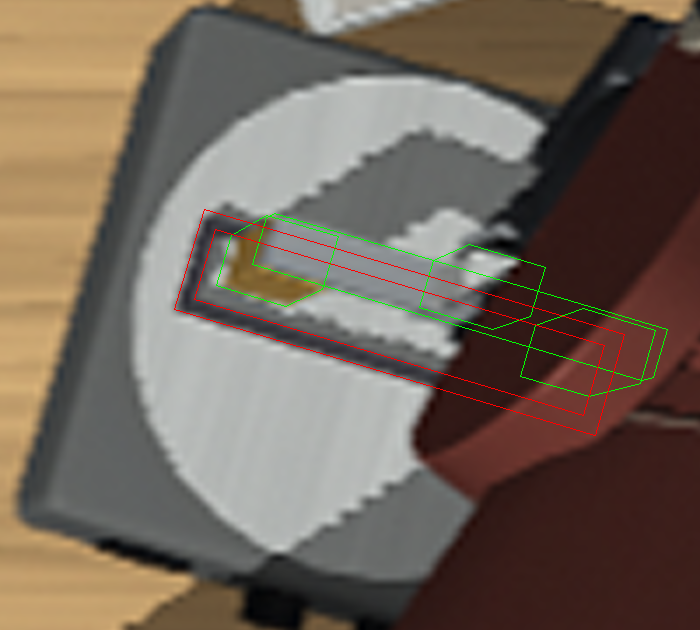

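View pics/side9c.png

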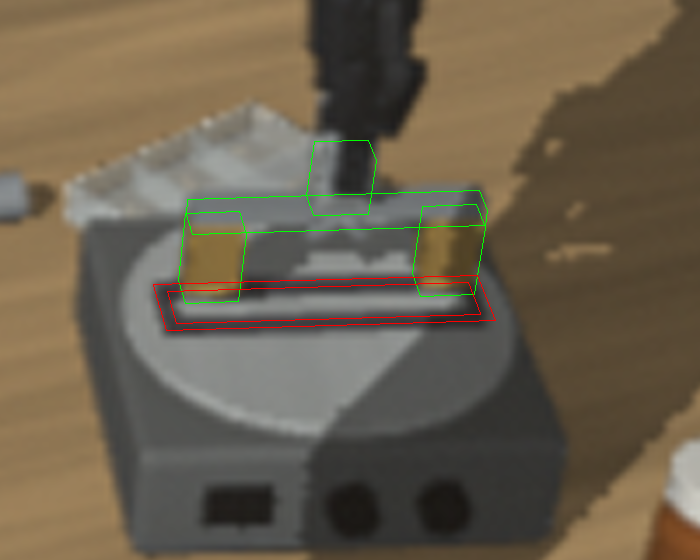

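Run:
```python
from plan import *
s=state();p=s['tool_pos'];print(p)
# rails fit in each camera, from start pictures
def ring(n,v,t=5.5):
    x,y=v;w=-1.867;R=np.array([[np.cos(w),-np.sin(w)],[np.sin(w),np.cos(w)]]);m=np.zeros((384*8,512*8),np.uint8)
    def quad(L,W,z):
        P=np.array([[-L,-W],[L,-W],[L,W],[-L,W]])/2e3@R.T+[x,y]; return np.round((proj(n,np.c_[P,np.full(4,z)])+.5)*8).astype(np.int32)
    cv2.fillConvexPoly(m,quad(137+2*t,25+2*t,.078),1); cv2.fillConvexPoly(m,quad(137,25,.078),0)
    return cv2.resize(m.astype(np.float32),(512,384),interpolation=cv2.INTER_AREA)
for n in('top','side'):
    g=cv2.cvtColor(cv2.imread(f'pics/{n}0.png' if n=='top' else 'pics/side0.png'),cv2.COLOR_BGR2GRAY).astype(float)
    P=np.array([[-80,-24],[80,-24],[80,24],[-80,24]])/1e3; w=-1.867;R=np.array([[np.cos(w),-np.sin(w)],[np.sin(w),np.cos(w)]])
    q=proj(n,np.c_[P@R.T+[.5098,-.3125],np.full(4,.076)]); roi=np.zeros((384,512),np.uint8);cv2.fillConvexPoly(roi,np.round(q).astype(np.int32),1);roi=roi>0
    rr=minimize(lambda v:-np.corrcoef(ring(n,v*.01)[roi],-g[roi])[0,1],[50.98,-31.25],method='Nelder-Mead',options=dict(initial_simplex=[[50.98,-31.25],[51.4,-31.25],[50.98,-30.8]]));print('rails',n,rr.x*.01,rr.fun)
w=-1.8667
for n in('side','top'):
    f=grab_frame(n).astype(float)
    r=silhouettes(n,'bar_a'); print(n,[(round(d['conf'],2),d['bbox']) for d in r])
    c=proj(n,[[p[0],p[1],.11]])[0]
    d=[d for d in r if abs(d['bbox'][0]-c[0])<60 and abs((d['bbox'][1]+d['bbox'][3])/2-c[1])<30 and d['bbox'][2]-d['bbox'][0]<80]
    if not d: continue
    m=d[0]['mask'].astype(float)
    roi=np.ones_like(m) 
    # ignore gripper column zone / occluded
    if n=='side':
        MODEL['cut']=MODEL['bar_a'][:3]; u=proj(n,[[p[0],p[1],.085+.044]])[0]; roi[:,int(u[0])-9:int(u[0])+9]=0
    else:
        MODEL['cut']=MODEL['bar_a'][:3]; roi[:,int(d[0]['bbox'][2])-6:]=0
    for z in (.083,.085,.087):
        rr=minimize(lambda v:(np.abs(render(n,'cut',v[0]*.01,v[1]*.01,w,z)-m)*roi).sum()/m.sum(),[p[0]*100,p[1]*100],method='Nelder-Mead',options=dict(initial_simplex=[[p[0]*100,p[1]*100],[p[0]*100+.4,p[1]*100],[p[0]*100,p[1]*100+.4]]));print(n,z,rr.x*.01,rr.fun)
```

```text
[ 0.51225151 -0.314895    0.15443344]
rails top [ 0.50972886 -0.3125837 ] -0.7470313717042085
rails side [ 0.50923512 -0.31125871] -0.7217322909687032
side [(0.87, [323.2, 148.1, 366.2, 162.7]), (0.55, [107.9, 273.9, 165.0, 295.7])]
side 0.083 [ 0.52220391 -0.318666  ] 0.1567887931034483
side 0.085 [ 0.51908196 -0.31716954] 0.15894396551724138
side 0.087 [ 0.51633782 -0.3157722 ] 0.16397270114942528
top [(0.73, [236.6, 110.1, 291.3, 121.5]), (0.71, [380.3, 142.7, 420.1, 156.2]), (0.68, [97.0, 241.3, 151.6, 262.3])]
top 0.083 [ 0.51095293 -0.3152589 ] 0.08544776119402984
top 0.085 [ 0.51076177 -0.31448949] 0.08600746268656717
top 0.087 [ 0.51033611 -0.31394906] 0.08638059701492537
```

```bash
python3 -m crank '[{"angular":[0,0,0],"delta_pos":[0.065,-0.04,0],"gripper":0},{"angular":[0,0,0],"delta_pos":[0,0,0.2],"gripper":0},{"angular":[0,0,0],"delta_pos":[0,0,0.13],"gripper":0},{"angular":[0,0,0],"delta_pos":[0,0,0],"gripper":0}]'
```

```text
time: 30.78
tool_pos: [0.5105, -0.312, 0.1418]
tool_rot: [-0.001, 0.804, 0.595, -0.0]
contact_force: [-0.5, 0.5, -2.7]
gripper_width: 0.172
```

Feet are below rail height with no contact. I'll continue down in small steps.

```bash
python3 -m crank '[{"angular":[0,0,0],"delta_pos":[0,0,0.08],"gripper":0},{"angular":[0,0,0],"delta_pos":[0,0,0],"gripper":0}]'; python3 -m crank '[{"angular":[0,0,0],"delta_pos":[0,0,0.05],"gripper":0},{"angular":[0,0,0],"delta_pos":[0,0,0],"gripper":0}]'
```

```text
time: 31.02
tool_pos: [0.5108, -0.3123, 0.1401]
tool_rot: [-0.0, 0.804, 0.595, -0.0]
contact_force: [0.4, 0.5, -1.4]
gripper_width: 0.169
time: 31.28
tool_pos: [0.5109, -0.3123, 0.1387]
tool_rot: [-0.0, 0.804, 0.595, -0.0]
contact_force: [-0.5, 0.2, -3.1]
gripper_width: 0.173
```

```bash
python3 -m crank '[{"angular":[0,0,0],"delta_pos":[0,0,0.04],"gripper":0},{"angular":[0,0,0],"delta_pos":[0,0,0],"gripper":0}]'; python3 -m crank '[{"angular":[0,0,0],"delta_pos":[0,0,0.04],"gripper":0},{"angular":[0,0,0],"delta_pos":[0,0,0],"gripper":0}]'
```

```text
time: 31.52
tool_pos: [0.5111, -0.3124, 0.1386]
tool_rot: [0.0, 0.804, 0.595, 0.0]
contact_force: [-2.9, 2.8, 4.2]
gripper_width: 0.173
time: 31.78
tool_pos: [0.5112, -0.3125, 0.1386]
tool_rot: [0.0, 0.804, 0.595, 0.0]
contact_force: [-4.6, 4.1, 8.4]
gripper_width: 0.17
```

Run:
```python
from plan import *
for n in("top","side"):
    f=grab_frame(n); f=cv2.cvtColor(f,cv2.COLOR_RGB2BGR)
    b=(350,110,450,200) if n=="top" else (300,120,400,200)
    cv2.imwrite(f'pics/{n}10c.png',cv2.resize(f[b[1]:b[3],b[0]:b[2]],None,fx=7,fy=7,interpolation=2))
```

View pics/side10c.png

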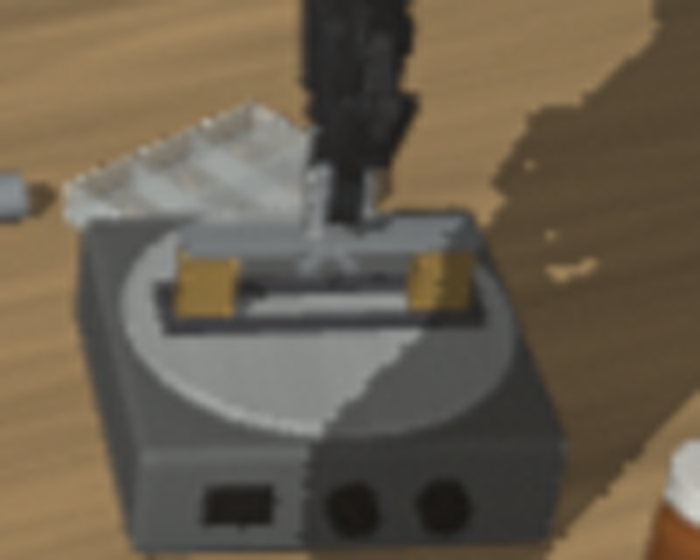

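View pics/top10c.png

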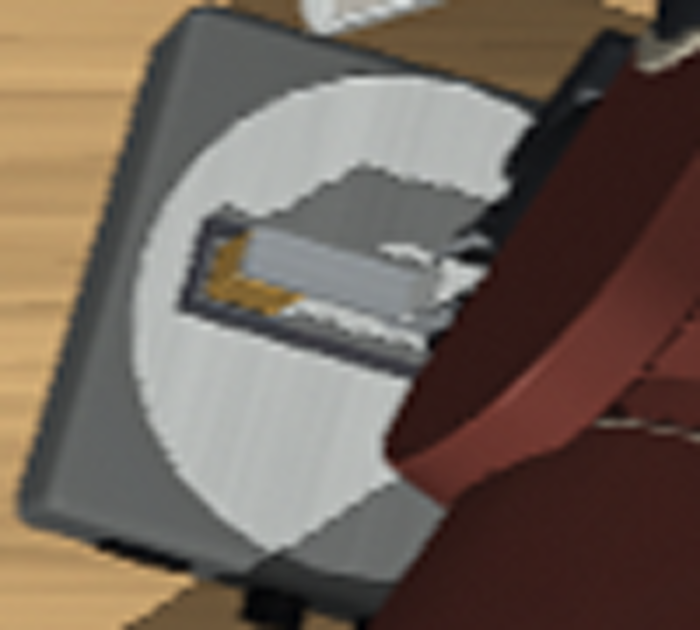

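The pictures show both feet inside the rails, and TCP z of 138.6 mm matches the floor. I'll release.

```bash
python3 -m crank '[{"angular":[0,0,0],"delta_pos":[0,0,-0.04],"gripper":0},{"angular":[0,0,0],"delta_pos":[0,0,0],"gripper":0.3},{"angular":[0,0,0],"delta_pos":[0,0,0],"gripper":0.5},{"angular":[0,0,0],"delta_pos":[0,0,0],"gripper":0.8},{"angular":[0,0,0],"delta_pos":[0,0,-0.3],"gripper":1},{"angular":[0,0,0],"delta_pos":[0,0,-1],"gripper":1},{"angular":[0,0,0],"delta_pos":[0,0,-1],"gripper":1},{"angular":[0,0,0],"delta_pos":[0,0,-1],"gripper":1},{"angular":[0,0,0],"delta_pos":[1,-0.5,-0.5],"gripper":1},{"angular":[0,0,0],"delta_pos":[1,-0.5,0],"gripper":1},{"angular":[0,0,0],"delta_pos":[1,-0.5,0],"gripper":1},{"angular":[0,0,0],"delta_pos":[1,-0.3,0],"gripper":1}]'
python3 -m crank '[{"angular":[0,0,0],"delta_pos":[1,0,0],"gripper":1},{"angular":[0,0,0],"delta_pos":[1,0,0],"gripper":1},{"angular":[0,0,0],"delta_pos":[1,0,0],"gripper":1},{"angular":[0,0,0],"delta_pos":[0,0,0],"gripper":1},{"angular":[0,0,0],"delta_pos":[0,0,0],"gripper":1}]'
python3 - <<'E'
from plan import *
for n in("top","side"):
    f=grab_frame(n); f=cv2.cvtColor(f,cv2.COLOR_RGB2BGR); cv2.imwrite(f'pics/{n}11.png',f)
    b=(350,110,450,200) if n=="top" else (300,120,400,200)
    cv2.imwrite(f'pics/{n}11c.png',cv2.resize(f[b[1]:b[3],b[0]:b[2]],None,fx=7,fy=7,interpolation=2))
    r=silhouettes(n,'bar_a')
    for d in r:
        print(n,round(d['conf'],2),d['bbox'])
        if n=='top' and d['bbox'][0]>370:
            m=d['mask'].astype(float)
            for z in(.07,.078): print(z,fit('bar_a',{'top':m},(.51,-.3125,-1.867),z=z))
E
```

```text
time: 33.38
tool_pos: [0.4941, -0.1809, 0.2525]
tool_rot: [0.001, 0.804, 0.595, 0.0]
contact_force: [0.6, 0.2, 0.6]
gripper_width: 1.0
time: 34.0
tool_pos: [0.5206, -0.0961, 0.252]
tool_rot: [0.0, 0.804, 0.595, -0.0]
contact_force: [-0.2, -0.7, -0.4]
gripper_width: 1.004
top 0.87 [404.2, 149.3, 443.2, 170.1]
0.07 (array([ 0.50924083, -0.31327815, -1.85987407]), np.float64(0.7591817010309279))
0.078 (array([ 0.50829011, -0.30921935, -1.86709454]), np.float64(0.7836662371134021))
top 0.83 [238.8, 106.9, 290.2, 121.6]
top 0.16 [351.7, 125.5, 453.5, 206.4]
side 0.76 [322.8, 145.8, 366.0, 166.2]
side 0.74 [112.5, 273.1, 164.1, 295.9]
```

View pics/side11c.png

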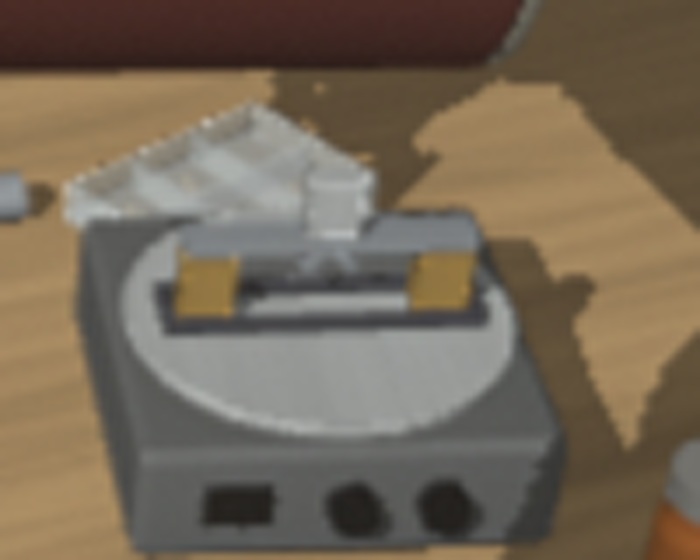

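View pics/top11c.png

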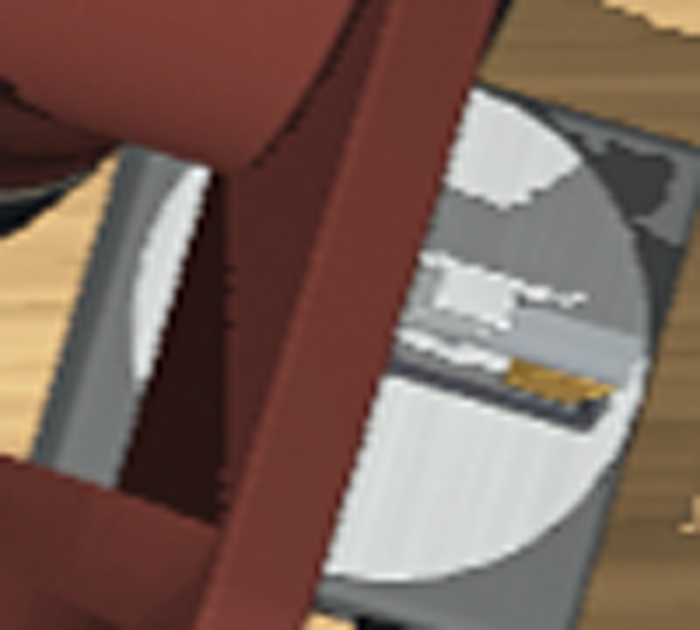

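View pics/top11.png

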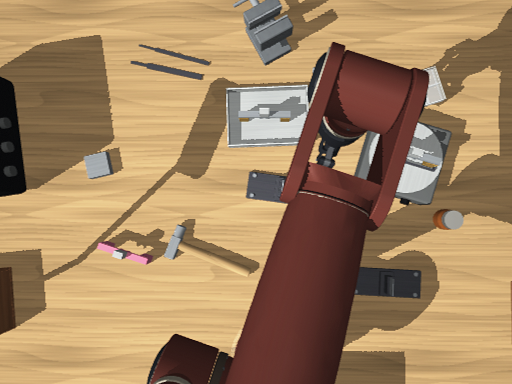

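```bash
python3 -m crank '[{"angular":[0,0,0],"delta_pos":[1,0,0],"gripper":1},{"angular":[0,0,0],"delta_pos":[1,0,0],"gripper":1},{"angular":[0,0,0],"delta_pos":[1,0,0],"gripper":1},{"angular":[0,0,0],"delta_pos":[1,0,0],"gripper":1},{"angular":[0,0,0],"delta_pos":[1,0,0],"gripper":1},{"angular":[0,0,0],"delta_pos":[1,0,0],"gripper":1},{"angular":[0,0,0],"delta_pos":[1,0,0],"gripper":1},{"angular":[0,0,0],"delta_pos":[1,0,0],"gripper":1},{"angular":[0,0,0],"delta_pos":[0,0,0],"gripper":1}]'
python3 - <<'E'
from plan import *
n='top'
f=grab_frame(n); f=cv2.cvtColor(f,cv2.COLOR_RGB2BGR); b=(350,110,450,200)
U=cv2.resize(f,None,fx=7,fy=7,interpolation=cv2.INTER_CUBIC)
r=silhouettes(n,'bar_a')
for d in r:
    print(n,round(d['conf'],2),d['bbox'])
    if d['bbox'][0]>370 and d['bbox'][2]-d['bbox'][0]<70:
        for z in(.07,.074,.078): print(z,fit('bar_a',{'top':d['mask'].astype(float)},(.51,-.3125,-1.867),z=z))
cv2.imwrite('pics/top12c.png',U[b[1]*7:b[3]*7,b[0]*7:b[2]*7])
print(state()['time'],state()['tool_pos'])
E
```

```text
time: 35.33
tool_pos: [0.591, 0.1346, 0.2514]
tool_rot: [-0.0, 0.803, 0.596, -0.0]
contact_force: [0.2, 0.1, -0.0]
gripper_width: 1.0
top 0.96 [238.3, 109.0, 289.1, 118.9]
top 0.81 [98.7, 242.8, 130.7, 262.1]
top 0.72 [376.4, 142.8, 438.3, 166.8]
0.07 (array([ 0.510226  , -0.31185231, -1.86047565]), np.float64(0.17455357142857142))
0.074 (array([ 0.50944493, -0.30964888, -1.85816921]), np.float64(0.18928571428571428))
0.078 (array([ 0.50927369, -0.3089553 , -1.86293745]), np.float64(0.1966517857142857))
35.425 [0.59068086 0.1331526  0.25142991]
```

View pics/top12c.png

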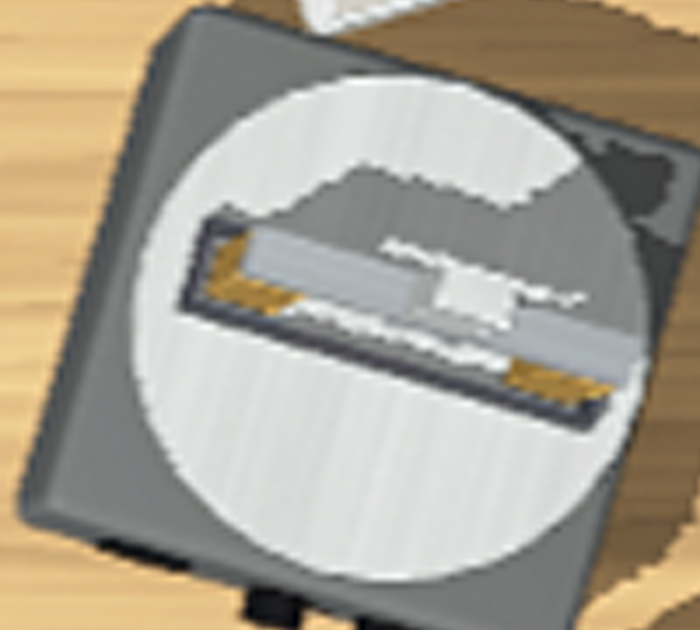

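The bar stands on both feet inside the rails, within about 1 mm of the pocket centre (z = 0.07 fits best). The scrapped bar is in the tray and the arm is clear, so I'm handing in.

```bash
python3 -c "
from plant import job_done
print(job_done())"
```

```text
the job is handed in; nothing more can be done
None
```

I tested both bars and put them away, then handed the job in at about 35.4 s of the 61 s allowed. The hand-in reported no verdict.

- **First bar (nearer one):** I hung it on the far stand's knife edge and let go. It tipped towards -y, so I put it in the scrap tray. Later top views show it standing inside the tray walls.
- **Second bar (farther one):** It stayed level for over a second after I let go; the top view fit put its tilt at about 0. I stood it in the turntable pocket. The last fit put it at (0.5102, -0.3119), yaw -1.860, against the pocket at (0.5098, -0.3125), yaw -1.867. That is under 1 mm and 0.01 rad off, with both feet inside the rails.

**Checks that disagreed or were blocked:**
- While the second bar was still held above the pocket, the side camera put it 2–3 mm off along the pocket and the top camera 1.5 mm. I corrected by 2 mm before lowering; the final look was from above only.
- The arm hid the tray while I set the first bar down, so I confirmed that placement only afterwards.
- I compared the other tools and the pink look-alike with the first pictures only by eye, and saw no shift.

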